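# Weigh a test beam and lay it in the specimen tray

### The arm

A 7-joint arm with a two-finger parallel gripper is mounted at the origin on the work surface. World frame = base frame: x ahead of the robot, y to its left, z up, the work surface at z = 0. Lengths are in m, angles in rad, forces in N, time in s.
With the tool pointing down it reaches from about 0.4 to 0.875 m from the base axis. Payload 19.3 kg.
Tool frame: the origin (TCP) lies at the very end of the fingers, on their centre line; the grasp point (between the pads) lies 19 mm behind it; z points along the fingers, y is the line along which they close (so a half turn about z gives the same grasp; the last joint's range is limited). The gripper opens to 85 mm and grips with 20 to 120 N. Pads are 22 mm wide; open, the fingers measure 114 mm over their backs; the gripper's body (76 mm by 85 mm) begins 54 mm behind the grasp point. The pads swing forward as they close: fully open they stand 13 mm farther back than shut.
Start: joints at [1.085, 0.521, -0.036, 1.599, 0.021, 1.021, -0.113], TCP at [0.252, -0.572, 0.231] pointing down, gripper open.
Joint ranges: [-2.91, 2.91], [-0.3, 2.13], [-1.5, 1.42], [0.17, 2.43], [-1.26, 4.41], [0.16, 1.93], [-2.52, 2.52]. Speed limits (rad/s): [1.89, 1.89, 2.39, 2.39, 3.01, 3.01, 3.01].

### API

Orientations are given as [roll, pitch, yaw] about the fixed x, y, z axes, in that order (R = Rz(yaw) Ry(pitch) Rx(roll)).
In Python, from workcell import monitor, optics, workorder gives the robot as it stands.
- The arm moves only by the tool apply_moves, never from a script. Its arguments are lists of equal length, an entry for each row: "linear": the shift along the tool's x, y, z each as a share of 0.1 m, from -1 to 1, a list of three; "delta_rot": the turn, a rotation vector about the tool's x, y, z each as a share of 120 degrees, from -1 to 1, a list of three. A call has exactly 5 rows; each row is the pose to reach, as a shift and turn from the pose commanded when the call began, along the tool's axes at that moment; what a row does not reach only later rows make up. A row lasts 1/12 s, in which the tool goes at most 41.7 mm and 7.16 degrees, less where a joint would pass 70% of its speed; a pose out of reach is approached as far as the arm can. A call with a number of a shift or a turn outside -1 to 1 is refused whole. A call with a gripper value outside its range is refused whole. "gripper" is the opening, from -1 (shut) to 1 (fully open), set as the call begins (left out, the last holds). The fingers move at their own pace and stop on an object; "force" is the grip in N (left out, the last holds). Time passes only in rows, so rows that repeat a pose let the fingers close, or fill a call up. It gives the time, the measured TCP pose, the force, the opening and the grip force at its end, in the units of the state.
- monitor.observe(): the state, without advancing time (a new reading comes with each control period).
- optics.grab_frame(name): name is "scene" or "side" or "wrist"; returns (picture, depth): 420x560x3 uint8, red, green, blue; 420x560 float32, m along the optical axis (not along the pixel's ray), 0 where there is no reading.
- optics.camera_info(name): a dict with "fx", "fy", "cx", "cy" (pixels), "D" ([k1, k2, p1, p2, k3] as OpenCV has them; the pictures are not rectified), "rvec" (rotation vector, rad) and "tvec" (3), from world to camera coordinates, as OpenCV has them; the wrist camera has in their place "T_tool_cam" (4x4, takes a point from camera to tool coordinates, whose origin is the TCP and whose axes are the flange's). Camera axes: x right, y down, z forward; pixel columns grow to the right and rows downward; lengths in m; the calibration is good to about 2 mm. A picture is of the moment at which its call begins: read the wrist's pose just before it. camera_info takes no time and is no camera call.
- workorder.job_done(): hands the job in; it is judged then, once.
The state is a dict: "clock": time; "qpos": joint angles; "qd": joint speeds; "joint_efforts": joint torques, N m; "position": TCP position; "tool_rot": TCP orientation; "force": force on the tool from outside, world axes, zero at the start; "moment": the same for the moment, N m; "grip_width": finger opening in m; "finger_force": force on a finger pad.
Only numpy, scipy, OpenCV 4.12 (cv2) and the standard library are available. Lean on these libraries where they do the work, as an engineer would, in place of code of your own. Each camera call takes 0.05 s, during which the arm holds its last target. There are 200 camera calls.

### The job

Weigh the long dried test beam that stands on edge in the drying rack: lay it flat on the middle of the scale's pan and let go of it for a second. Then lay it flat in the empty lane of the specimen tray, pointing the same way as the beam already lying there, with its pointed end up against the tray's stop, and let go. Leave the two short blanks in the rack, the beam already in the tray and everything else on the bench as they are.

Things in the scene. Friction and masses are not known exactly. Their poses are not given: they have to be found in the camera images.
- beam: The test beam: rigid cream dried panel material, 200 x 44 x 16 mm, about 70 g. One end is square, the other tapers to a 90 degree point over its last 22 mm. Origin at its middle; x along it towards the point, y through the 16 mm thickness, z across the 44 mm width. It starts on its long edge (z up) in one of the rack's slots; lying flat its y is vertical, either way up.
- beam_tip (a point): The point of the test beam's pointed end, 100 mm along x from its origin.
- rack: Fixed rack: steel plate 200 x 190 x 8 mm, origin at the centre of its underside, z up. Three slots run along x at y = -70, 0, 70 mm: 20 mm gaps between post pairs (12 mm along x, 7 mm thick, tops 36 mm above the bench) at x = -70 and 70 mm; between these the slot's sides are open. Things in it stand on the plate.
- blank_a: A short blank of the same material, both ends square, 150 x 44 x 16 mm, on edge in a slot of the rack; origin and axes as for the beam. Leave it.
- blank_b: The other short blank, just the same. Leave it.
- scale: Fixed bench scale: body 190 x 190 mm with a lower display ledge (45 mm wide, 27 mm high) on its -x side, square steel pan 180 x 180 mm on top. Origin at the centre of its underside, z up.
- pan (a point): Centre of the top face of the scale's pan, 50 mm above the bench.
- tray: Fixed aluminium tray, 236 x 150 mm, floor 5 mm thick; origin near its centre at bench level, z up. Two lanes along x, centred on y = -42 (empty) and 42 mm (taken), each 50 mm wide between ribs 4 mm thick, 5 mm above the floor. Across the +x end is the stop: face at x = 100 mm, top 24 mm above the bench; the -x end is open.
- lane (a point): Middle of the floor of the empty lane (tray x = 0, y = -42 mm, 5 mm above the bench). A beam butted against the stop has its origin over this point.
- laid_beam: A beam just like the test beam, already lying flat in the other lane, its pointed end at the stop; origin and axes as for the beam. Leave it.
- jar: Jar with white lid, 68 mm across, 100 mm high; origin at the centre of its underside. Leave it.
- beaker: Clear beaker, 70 mm across, 90 mm high; origin at the centre of its underside. Leave it.
- tape_roll: Roll of paper tape lying flat, 76 mm across, 24 mm high; origin at the centre of its underside. Leave it.
- spatula: Spatula, 250 mm long, lying on the bench behind the scale; origin on its underside. Leave it.
Things that resemble listed ones, but are neither listed nor needed, are in the scene too. Leave any orange look-alike of the beam alone.

How it is judged:
By the outcome, as a careful person would: the job done as asked, in the order asked, and still so for the second after the job is handed in, with the robot touching nothing.
It also fails if it takes over 54 s, if anything falls off the work surface, if the arm or the gripper's body presses on something with over 40 N, if the wrist force passes 120 N, or if a joint passes its speed limit or range.

## Working session

There is one attempt and no reset: what is moved stays moved. The work goes in short steps, Python scripts to look and compute and a tool call to move; the robot and the scene stay as the last step left them, time stands still between calls to the robot, and variables do not carry over. Pictures are saved under pics/ and viewed, at most 10 in all, crops included, and the job is handed in when it is done.

Besides the shell and the picture viewer there is one more tool, called after "Emit:" in YAML: its name, and indented under it one key for each argument. apply_moves: Moves the arm, as the interface text tells. Its arguments: {"type":"object","properties":{"linear":{"type":"array"},"delta_rot":{"type":"array"},"gripper":{"type":"number"},"force":{"type":"number"}},"required":["linear","delta_rot"]}

```bash
mkdir -p pics; ls; cat > h.py <<'E'
import numpy as np, cv2
from workcell import monitor, optics, workorder
from scipy.spatial.transform import Rotation as R
def ext(n,st=None):
    c=optics.camera_info(n); K=np.array([[c['fx'],0,c['cx']],[0,c['fy'],c['cy']],[0,0,1.]]); D=np.array(c['D'],float)
    if n=='wrist':
        T=np.eye(4);T[:3,:3]=R.from_euler('xyz',st['tool_rot']).as_matrix();T[:3,3]=st['position']
        W=T@np.array(c['T_tool_cam'])
    else:
        W=np.eye(4);r=cv2.Rodrigues(np.array(c['rvec'],float))[0];W[:3,:3]=r.T;W[:3,3]=-r.T@np.array(c['tvec'],float).ravel()
    return K,D,W
def ray(px,n,st=None):
    K,D,W=ext(n,st);u=cv2.undistortPoints(np.array(px,float).reshape(-1,1,2),K,D).reshape(-1,2)
    d=np.c_[u,np.ones(len(u))]@W[:3,:3].T
    return W[:3,3],d
def atz(px,z,n,st=None):
    o,d=ray(px,n,st);return o+d*((z-o[2])/d[:,2])[:,None]
def dep(px,dp,n,st=None):
    o,d=ray(px,n,st);z=np.array([np.median(dp[int(v)-1:int(v)+2,int(u)-1:int(u)+2]) for u,v in px]);return o+d*z[:,None]
def proj(P,n,st=None):
    K,D,W=ext(n,st);Wi=np.linalg.inv(W);return cv2.projectPoints(np.array(P,float).reshape(-1,1,3),cv2.Rodrigues(Wi[:3,:3])[0],Wi[:3,3],K,D)[0].reshape(-1,2)
E
python3 - <<'E'
from h import *
s=monitor.observe();print(s)
for n in ['scene','side']:
    im,d=optics.grab_frame(n);np.savez(n,im=im,d=d);cv2.imwrite(f'pics/{n}.png',im[:,:,::-1]);print(n,ext(n)[2][:3].round(3), ext(n)[0][0])
E
```

```text
pics
{'clock': 0.0, 'qpos': array([ 1.08481669,  0.52203027, -0.03633387,  1.59999249,  0.02121489,
        1.02113209, -0.11279661]), 'qd': array([-8.03292294e-04, -5.97207724e-04,  1.02892933e-03,  3.10722978e-04,
       -5.33097018e-05,  2.36985832e-04, -3.37616322e-04]), 'joint_efforts': array([-4.71166531e-04, -9.27134156e+01,  1.97985157e+00, -3.69934201e+01,
        1.78230432e-02,  8.27598909e-03,  4.02804574e-06]), 'position': array([ 0.25226566, -0.57145192,  0.2307211 ]), 'tool_rot': array([-3.14041977e+00,  9.45667308e-05,  4.15786224e-01]), 'force': array([0.81692362, 0.7174695 , 0.63816881]), 'moment': array([-0.00925506, -0.01758776, -0.02485384]), 'finger_force': 0.0, 'grip_width': 0.08523068839254008}
scene [[-0.833  0.397 -0.386  1.047]
 [ 0.554  0.615 -0.562  0.793]
 [ 0.014 -0.682 -0.732  1.081]] [437.00293008   0.         275.23264471]
side [[-0.984 -0.104  0.143  0.296]
 [-0.176  0.658 -0.732  1.058]
 [-0.018 -0.746 -0.666  1.04 ]] [497.79614505   0.         280.01063926]
```

```bash
python3 -c "
import cv2,numpy as np
for n in ['scene','side']:
    cv2.imwrite(f'pics/{n}L.png',cv2.resize(cv2.imread(f'pics/{n}.png'),(800,600),interpolation=2))"
```

```text
(no output)
```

View pics/sceneL.png

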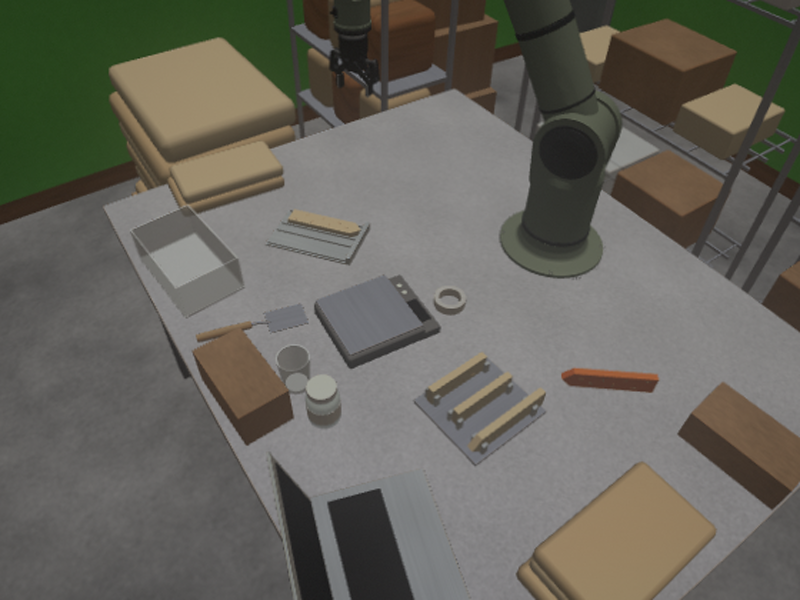

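View pics/sideL.png

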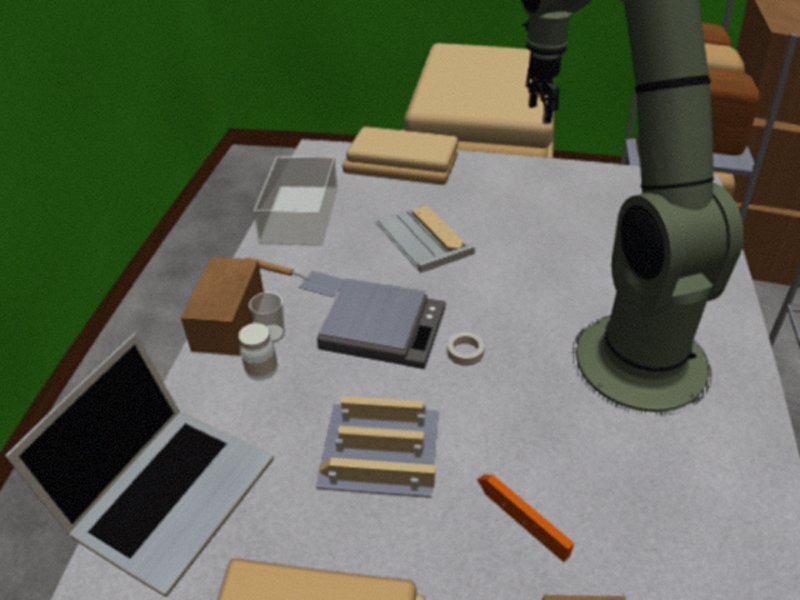

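The beam is in the near slot in the side view: point at (320,467), square end at (435,475). The tray lies beyond the scale, and the laid beam points to the stop at (455,247) in the side view. I'll enlarge both views next.

```bash
python3 - <<'E'
from h import *
def crop(n,x,y,w,h): # small-image coords
    im=np.load(n+'.npz')['im'][:,:,::-1]
    return cv2.resize(im[y:y+h,x:x+w],(400,300),interpolation=cv2.INTER_CUBIC)
# scene rack, scene tray+scale, side rack, side tray
A=crop('scene',285,240,112,84);B=crop('scene',180,140,80,60)
C=crop('side',215,272,100,75);D=crop('side',255,138,84,63)
cv2.imwrite('pics/m1.png',np.vstack([np.hstack([A,B]),np.hstack([C,D])]))
E=cv2.resize(crop('scene',215,185,96,72),(400,300));F=crop('side',216,190,100,75)
cv2.imwrite('pics/m2.png',np.hstack([E,F]))
E
```

```text
(no output)
```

View pics/m1.png

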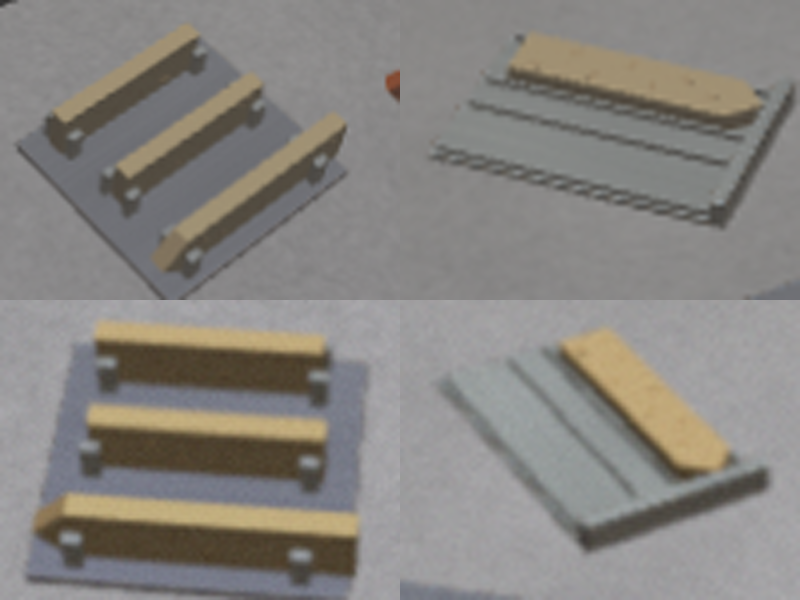

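View pics/m2.png

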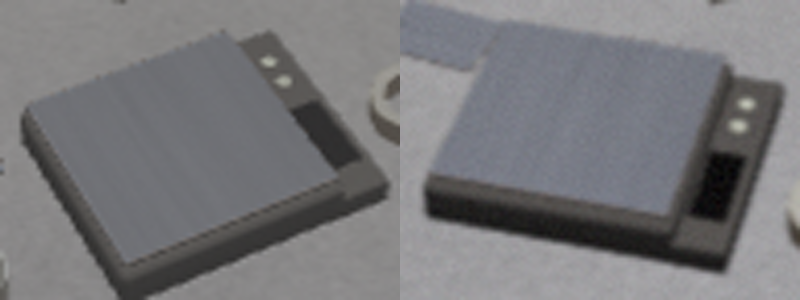

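Top-left crop: beam top face corners at (323,113), (347,123), (172,230), (190,240). Bottom-left: (68,194), (62,217), (358,214), (358,234). The stop ends and pan corners are clear in both views. I'll triangulate these.

```bash
cat >> h.py <<'E'
def tri(rays):
    A=np.zeros((3,3));b=np.zeros(3)
    for o,d in rays:
        d=d/np.linalg.norm(d);M=np.eye(3)-np.outer(d,d);A+=M;b+=M@o
    p=np.linalg.solve(A,b)
    e=max(np.linalg.norm((np.eye(3)-np.outer(d,d)/(d@d))@(p-o)) for o,d in rays)
    return p,e
E
python3 - <<'E'
from h import *
def f(p,x,y,s): return [x+(p[0]+.5)/s-.5,y+(p[1]+.5)/s-.5]
A=lambda p:f(p,285,240,400/112);B=lambda p:f(p,180,140,5);C=lambda p:f(p,215,272,4);D=lambda p:f(p,255,138,400/84)
E=lambda p:f(p,215,185,400/96);F=lambda p:f(p,216,190,4)
pts=dict(
 beam_sq_l=(A((347,123)),C((358,234))),beam_sq_r=(A((323,113)),C((358,214))),
 beam_sh_l=(A((190,240)),C((62,217))),beam_sh_r=(A((172,230)),C((68,194))),
 stop_near=(B((715,206)and(315,206)),D((180,228))),stop_far=(B((392,85)),D((366,168))),
 laid_tip=(B((362,102)),D((332,154))),laid_sq1=(B((130,36)),D((203,29))),laid_sq2=(B((110,65)),D((160,46))),
 pan1=(E((225,30)),F((725,57)and(325,57))),pan2=(E((340,182)),F((272,213))),pan3=(E((127,263)),F((28,180))),pan4=(E((25,108)),F((92,22))))
ds={n:np.load(n+'.npz')['d'] for n in ['scene','side']}
for k,(a,b) in pts.items():
    r=[]
    for n,p in (('scene',a),('side',b)):
        o,d=ray([p],n);r.append((o,d[0]))
    p,e=tri(r);print(k,p.round(3),round(e,4),dep([a],ds['scene'],'scene')[0].round(3),dep([b],ds['side'],'side')[0].round(3))
E
```

```text
beam_sq_l [0.379 0.369 0.05 ] 0.0007 [0.376 0.368 0.045] [ 0.383  0.333 -0.   ]
beam_sq_r [0.382 0.347 0.039] 0.0004 [ 0.355  0.329 -0.003] [ 0.385  0.317 -0.002]
beam_sh_l [0.556 0.386 0.053] 0.0012 [0.553 0.383 0.048] [0.557 0.384 0.047]
beam_sh_r [0.558 0.367 0.047] 0.0008 [0.552 0.362 0.033] [0.567 0.341 0.011]
stop_near [ 0.5   -0.212  0.02 ] 0.0006 [ 0.498 -0.215  0.017] [ 0.502 -0.228  0.007]
stop_far [ 0.38  -0.3    0.018] 0.0012 [ 0.38  -0.299  0.018] [ 0.38  -0.308  0.014]
laid_tip [ 0.407 -0.301  0.02 ] 0.0069 [ 0.409 -0.296  0.016] [ 0.406 -0.324  0.011]
laid_sq1 [ 0.521 -0.456  0.021] 0.0004 [ 0.51  -0.482 -0.002] [ 0.523 -0.474  0.009]
laid_sq2 [ 0.55  -0.433  0.019] 0.001 [ 0.543 -0.451  0.005] [ 0.55 -0.43  0.02]
pan1 [ 0.467 -0.093  0.046] 0.0007 [ 0.438 -0.137 -0.005] [ 0.467 -0.094  0.044]
pan2 [0.479 0.085 0.044] 0.0039 [0.479 0.086 0.039] [0.479 0.078 0.043]
pan3 [0.658 0.072 0.045] 0.0025 [0.657 0.07  0.046] [ 0.675  0.029 -0.002]
pan4 [ 0.65  -0.094  0.057] 0.0013 [ 0.626 -0.148 -0.004] [ 0.67  -0.156  0.002]
```

```bash
cat >> h.py <<'E'
def T(pos,rot):
    M=np.eye(4);M[:3,:3]=rot;M[:3,3]=pos;return M
def down(yaw): return R.from_euler('xyz',[np.pi,0,yaw]).as_matrix()
def plan(*targets,start=None):
    """targets: (pos,rot); prints for each call the final-row linear & delta_rot"""
    s=monitor.observe()
    cur=start if start is not None else T(s['position'],R.from_euler('xyz',s['tool_rot']).as_matrix())
    for pos,rot in targets:
        tg=T(pos,rot)
        for _ in range(30):
            D=np.linalg.inv(cur)@tg;l=D[:3,3]/.1;w=R.from_matrix(D[:3,:3]).as_rotvec()/np.deg2rad(120)
            k=int(np.ceil(max(abs(l).max(),np.linalg.norm(w)/.28,1e-6)-.01));k=max(k,1)
            l=(l/k).round(3);w=(w/k).round(3);print(l.tolist(),w.tolist())
            cur=cur@T(l*.1,R.from_rotvec(w*np.deg2rad(120)).as_matrix())
            if k==1:break
        print('--')
    return cur
E
python3 - <<'E'
from h import *
print(np.array(optics.camera_info('wrist')['T_tool_cam']).round(3))
plan(([.50,-.36,.26],down(.416)))
E
```

```text
[[ 0.    -0.965 -0.264  0.066]
 [ 1.    -0.     0.001 -0.   ]
 [-0.001 -0.264  0.965 -0.142]
 [ 0.     0.     0.     1.   ]]
[0.78, -0.234, -0.073] [-0.0, 0.0, -0.0]
[0.78, -0.234, -0.073] [-0.0, 0.0, -0.0]
[0.78, -0.233, -0.073] [-0.0, 0.0, -0.0]
[0.78, -0.234, -0.072] [-0.0, 0.0, -0.0]
--
```

Emit:
apply_moves:
  linear:
    - [0.16,-0.05,-0.015]
    - [0.31,-0.09,-0.03]
    - [0.47,-0.14,-0.045]
    - [0.62,-0.19,-0.06]
    - [0.78,-0.234,-0.073]
  delta_rot:
    - [0,0,0]
    - [0,0,0]
    - [0,0,0]
    - [0,0,0]
    - [0,0,0]

```text
clock: 0.52
position: [0.3146, -0.5182, 0.2384]
tool_rot: [-3.141, 0.0, 0.416]
force: [0.4, -0.7, 0.1]
grip_width: 0.0855
finger_force: 0.0
```

Emit:
apply_moves:
  linear:
    - [0.16,-0.05,-0.015]
    - [0.31,-0.09,-0.03]
    - [0.47,-0.14,-0.045]
    - [0.62,-0.19,-0.06]
    - [0.78,-0.234,-0.073]
  delta_rot:
    - [0,0,0]
    - [0,0,0]
    - [0,0,0]
    - [0,0,0]
    - [0,0,0]

```text
clock: 0.93
position: [0.3765, -0.4653, 0.2457]
tool_rot: [-3.141, 0.0, 0.416]
force: [0.7, 0.1, -0.5]
grip_width: 0.0852
finger_force: 0.0
```

Emit:
apply_moves:
  linear:
    - [0.16,-0.05,-0.015]
    - [0.31,-0.09,-0.03]
    - [0.47,-0.14,-0.045]
    - [0.62,-0.19,-0.06]
    - [0.78,-0.234,-0.073]
  delta_rot:
    - [0,0,0]
    - [0,0,0]
    - [0,0,0]
    - [0,0,0]
    - [0,0,0]

```text
clock: 1.35
position: [0.4384, -0.4123, 0.253]
tool_rot: [-3.141, 0.0, 0.416]
force: [0.5, 0.2, 0.0]
grip_width: 0.0854
finger_force: 0.0
```

Emit:
apply_moves:
  linear:
    - [0.16,-0.05,-0.015]
    - [0.31,-0.09,-0.03]
    - [0.47,-0.14,-0.045]
    - [0.62,-0.19,-0.06]
    - [0.78,-0.234,-0.073]
  delta_rot:
    - [0,0,0]
    - [0,0,0]
    - [0,0,0]
    - [0,0,0]
    - [0,0,0]

```text
clock: 1.77
position: [0.5003, -0.3595, 0.2603]
tool_rot: [-3.141, 0.0, 0.416]
force: [-0.3, 0.5, 0.0]
grip_width: 0.0855
finger_force: 0.0
```

```bash
python3 - <<'E'
from h import *
s=monitor.observe();im,d=optics.grab_frame('wrist');np.savez('w1',im=im,d=d,p=s['position'],r=s['tool_rot']);print(s['clock'],s['position'],s['tool_rot'],s['qpos'])
cv2.imwrite('pics/w1.png',cv2.resize(im[:,:,::-1],(800,600),interpolation=cv2.INTER_CUBIC))
E
```

```text
1.7667 [ 0.50034225 -0.35947115  0.26030801] [-3.14107650e+00  3.87846230e-04  4.15633747e-01] [ 0.59373125  0.4807277  -0.09752177  1.58829608  0.05118863  1.07571345
 -0.67232405]
```

View pics/w1.png

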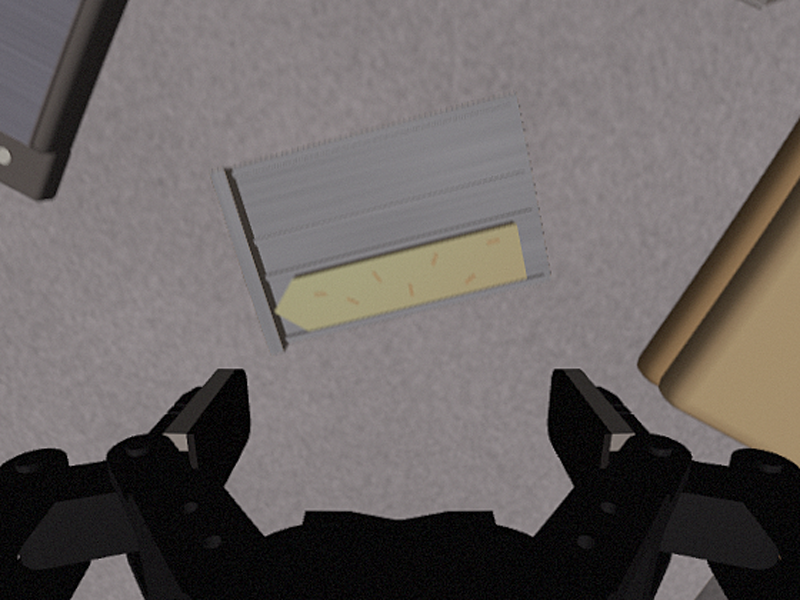

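The wrist picture shows the tray. At 800x600, the stop's inner top edge runs (226,170)-(279,349), and its ends are at (219,97) and (548,272). The laid beam has its tip at (275,310) and corners at (516,224) and (526,278). The empty lane lies above the middle rib, (256,241)-(525,172).

```bash
python3 - <<'E'
from h import *
w=np.load('w1.npz');st=dict(position=w['p'],tool_rot=w['r'])
S=lambda p:[(p[0]+.5)*.7-.5,(p[1]+.5)*.7-.5]
L=dict(tip=(275,310),shL=(296,276),shR=(307,331),sq1=(516,224),sq2=(526,278))
for k,p in L.items(): print(k,atz([S(p)],.021,'wrist',st)[0].round(4),dep([S(p)],w['d'],'wrist',st)[0].round(4))
for k,p,z in [('stopin1',(227,172),.024),('stopin2',(279,347),.024),('ribmid1',(257,241),.01),('ribmid2',(525,172),.01),('rib2a',(268,272),.01),('rib2b',(532,209),.01),('ribo1',(237,166),.01),('ribo2',(518,97),.01),('end1',(519,98),.005),('end2',(549,273),.005),('floorlane',(380,180),.005),('laidtop',(400,280),.021)]:
    print(k,atz([S(p)],z,'wrist',st)[0].round(4),dep([S(p)],w['d'],'wrist',st)[0].round(4))
E
```

```text
tip [ 0.413  -0.2906  0.021 ] [ 0.4097 -0.2897  0.0123]
shL [ 0.4457 -0.2961  0.021 ] [ 0.441  -0.2947  0.0053]
shR [ 0.4069 -0.3203  0.021 ] [ 0.4001 -0.3197  0.0042]
sq1 [ 0.5509 -0.4342  0.021 ] [ 0.5505 -0.4385  0.0049]
sq2 [ 0.5166 -0.4607  0.021 ] [ 0.5165 -0.4608  0.0205]
stopin1 [ 0.4997 -0.2214  0.024 ] [ 0.4988 -0.2199  0.019 ]
stopin2 [ 0.3862 -0.3046  0.024 ] [ 0.3862 -0.3046  0.0241]
ribmid1 [ 0.4565 -0.2567  0.01  ] [ 0.4554 -0.256   0.0062]
ribmid2 [ 0.5889 -0.4254  0.01  ] [ 0.5893 -0.4267  0.0045]
rib2a [ 0.4364 -0.2733  0.01  ] [ 0.4347 -0.2725  0.0046]
rib2b [ 0.5661 -0.4432  0.01  ] [ 0.5662 -0.4448  0.0043]
ribo1 [ 0.5047 -0.2229  0.01  ] [ 0.5031 -0.2199 -0.0008]
ribo2 [ 0.6352 -0.3959  0.01  ] [ 6.372e-01 -3.976e-01 -5.000e-04]
end1 [ 0.6359 -0.3978  0.005 ] [ 0.637  -0.3987 -0.001 ]
end2 [ 0.5261 -0.4813  0.005 ] [ 0.526  -0.4818  0.0038]
floorlane [ 0.5382 -0.3269  0.005 ] [ 0.5382 -0.3269  0.0051]
laidtop [ 0.4754 -0.3715  0.021 ] [ 0.4753 -0.3715  0.0205]
```

```bash
python3 - <<'E'
from h import *
plan(([.56,0,.26],down(.25)),([.48,.35,.25],down(.10)))
E
```

```text
[0.492, -0.757, 0.003] [-0.0, -0.0, 0.02]
[0.46, -0.777, 0.003] [-0.0, -0.0, 0.02]
[0.428, -0.795, 0.002] [-0.0, -0.0, 0.02]
[0.394, -0.813, 0.003] [-0.001, -0.001, 0.021]
--
[0.022, -0.897, 0.024] [0.0, 0.0, 0.018]
[-0.012, -0.898, 0.024] [0.0, 0.0, 0.018]
[-0.045, -0.896, 0.024] [0.0, 0.0, 0.018]
[-0.079, -0.894, 0.024] [0.0, 0.0, 0.017]
--
```

Emit:
apply_moves:
  linear:
    - [0.1,-0.15,0]
    - [0.2,-0.3,0]
    - [0.3,-0.45,0]
    - [0.4,-0.61,0]
    - [0.492,-0.757,0.003]
  delta_rot:
    - [0,0,0.004]
    - [0,0,0.008]
    - [0,0,0.012]
    - [0,0,0.016]
    - [0,0,0.02]

```text
clock: 2.23
position: [0.5144, -0.2699, 0.2599]
tool_rot: [-3.141, 0.0, 0.374]
force: [0.4, 0.8, 0.6]
grip_width: 0.0855
finger_force: 0.0
```

Emit:
apply_moves:
  linear:
    - [0.09,-0.155,0]
    - [0.18,-0.31,0]
    - [0.28,-0.465,0]
    - [0.37,-0.62,0]
    - [0.46,-0.777,0.003]
  delta_rot:
    - [0,0,0.004]
    - [0,0,0.008]
    - [0,0,0.012]
    - [0,0,0.016]
    - [0,0,0.02]

```text
clock: 2.65
position: [0.5288, -0.181, 0.2597]
tool_rot: [-3.141, 0.0, 0.332]
force: [1.0, 0.4, 0.3]
grip_width: 0.0853
finger_force: 0.0
```

Emit:
apply_moves:
  linear:
    - [0.085,-0.16,0]
    - [0.17,-0.32,0]
    - [0.26,-0.48,0]
    - [0.34,-0.64,0]
    - [0.428,-0.795,0.002]
  delta_rot:
    - [0,0,0.004]
    - [0,0,0.008]
    - [0,0,0.012]
    - [0,0,0.016]
    - [0,0,0.02]

```text
clock: 3.07
position: [0.5433, -0.0919, 0.2595]
tool_rot: [-3.141, 0.0, 0.29]
force: [0.2, 0.2, 1.3]
grip_width: 0.0853
finger_force: 0.0
```

Emit:
apply_moves:
  linear:
    - [0.08,-0.16,0]
    - [0.16,-0.32,0]
    - [0.24,-0.49,0]
    - [0.32,-0.65,0]
    - [0.394,-0.813,0.003]
  delta_rot:
    - [0,0,0.004]
    - [0,0,0.008]
    - [0,0,0.012]
    - [0,0,0.016]
    - [0,0,0.021]

```text
clock: 3.48
position: [0.5579, -0.0027, 0.2592]
tool_rot: [-3.141, 0.0, 0.246]
force: [0.5, -0.7, 0.7]
grip_width: 0.0854
finger_force: 0.0
```

Emit:
apply_moves:
  linear:
    - [0.004,-0.18,0.005]
    - [0.008,-0.36,0.01]
    - [0.012,-0.54,0.015]
    - [0.017,-0.72,0.02]
    - [0.022,-0.897,0.024]
  delta_rot:
    - [0,0,0.004]
    - [0,0,0.007]
    - [0,0,0.011]
    - [0,0,0.014]
    - [0,0,0.018]

```text
clock: 3.9
position: [0.5378, 0.0847, 0.2568]
tool_rot: [-3.142, 0.0, 0.208]
force: [0.5, -0.6, 0.3]
grip_width: 0.0854
finger_force: 0.0
```

Emit:
apply_moves:
  linear:
    - [0,-0.18,0.005]
    - [-0.005,-0.36,0.01]
    - [-0.007,-0.54,0.015]
    - [-0.01,-0.72,0.02]
    - [-0.012,-0.898,0.024]
  delta_rot:
    - [0,0,0.004]
    - [0,0,0.007]
    - [0,0,0.011]
    - [0,0,0.014]
    - [0,0,0.018]

```text
clock: 4.32
position: [0.5181, 0.1723, 0.2544]
tool_rot: [3.142, 0.0, 0.171]
force: [-0.2, -0.3, -0.1]
grip_width: 0.0855
finger_force: 0.0
```

Emit:
apply_moves:
  linear:
    - [-0.01,-0.18,0.005]
    - [-0.02,-0.36,0.01]
    - [-0.03,-0.54,0.015]
    - [-0.04,-0.72,0.02]
    - [-0.045,-0.896,0.024]
  delta_rot:
    - [0,0,0.004]
    - [0,0,0.007]
    - [0,0,0.011]
    - [0,0,0.014]
    - [0,0,0.018]

```text
clock: 4.73
position: [0.4984, 0.2598, 0.252]
tool_rot: [3.141, 0.0, 0.133]
force: [0.7, -0.1, -0.2]
grip_width: 0.0854
finger_force: 0.0
```

Emit:
apply_moves:
  linear:
    - [-0.016,-0.18,0.005]
    - [-0.03,-0.36,0.01]
    - [-0.05,-0.54,0.015]
    - [-0.065,-0.72,0.02]
    - [-0.079,-0.894,0.024]
  delta_rot:
    - [0,0,0.004]
    - [0,0,0.007]
    - [0,0,0.011]
    - [0,0,0.014]
    - [0,0,0.017]

```text
clock: 5.15
position: [0.4787, 0.3474, 0.2495]
tool_rot: [3.141, 0.001, 0.097]
force: [-0.4, -0.4, 0.4]
grip_width: 0.0853
finger_force: 0.0
```

```bash
python3 - <<'E'
from h import *
s=monitor.observe();im,d=optics.grab_frame('wrist');np.savez('w2',im=im,d=d,p=s['position'],r=s['tool_rot']);print(s['clock'],s['position'],s['tool_rot'],s['qpos'])
cv2.imwrite('pics/w2.png',cv2.resize(im[:,:,::-1],(800,600),interpolation=cv2.INTER_CUBIC))
E
```

```text
5.15 [0.47872509 0.34738652 0.24949832] [3.14130614e+00 5.04693725e-04 9.72212270e-02] [-0.55860536  0.45743045 -0.23842227  1.66230791  0.12135362  1.03694019
 -2.30891445]
```

View pics/w2.png

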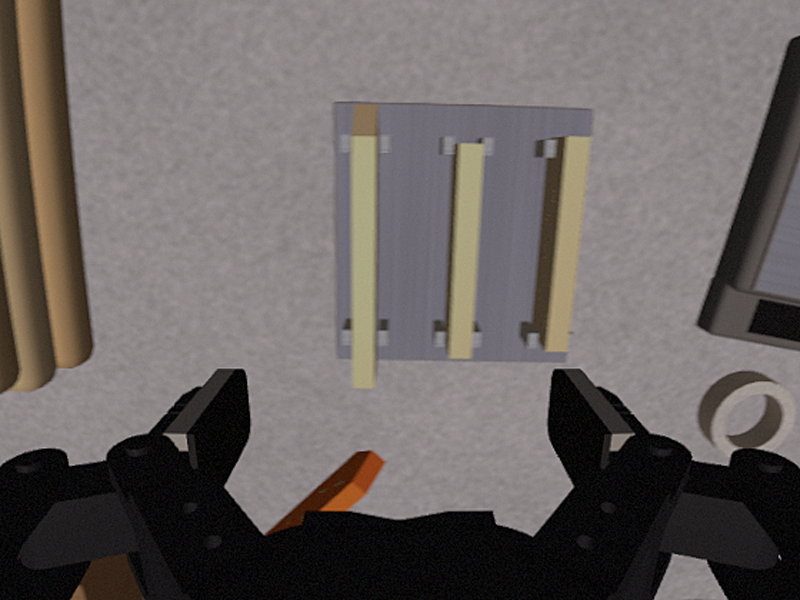

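The beam's top face in w2 has corners (352,137), (377,137), (352,388) and (377,387), with the tapered end up the image, away from the robot.

```bash
python3 - <<'E'
from h import *
w=np.load('w2.npz');st=dict(position=w['p'],tool_rot=w['r'])
S=lambda p:[(p[0]+.5)*.7-.5,(p[1]+.5)*.7-.5]
P=[(352,137),(377,137),(352,388),(377,387)]
q=atz([S(p) for p in P],.052,'wrist',st);print(q.round(4))
a=q[:2].mean(0);b=q[2:].mean(0);v=a-b;print(np.linalg.norm(v),np.arctan2(v[1],v[0]),(b+v/np.linalg.norm(v)*.1))
print(dep([S(p) for p in [(364,150),(364,250),(364,370),(420,250)]],w['d'],'wrist',st).round(4))
for n,pp in (('scene',(.4733,.3655,.052)),('side',(.4733,.3655,.052))): print(n,proj([pp],n))
# square-end top-corner triangulation wrist vs side/scene
f=lambda p,x,y,s:[x+(p[0]+.5)/s-.5,y+(p[1]+.5)/s-.5]
for nm,wp,sc,si in [('sqL',P[2],(347,123),(358,234)),('shL',P[0],(190,240),(62,217))]:
    r=[]
    for n,px,s in (('wrist',S(wp),st),('scene',f(sc,285,240,400/112),None),('side',f(si,215,272,4),None)):
        o,d=ray([px],n,s);r.append((o,d[0]))
    print(nm,tri(r))
E
```

```text
[[0.5533 0.3848 0.052 ]
 [0.5549 0.3687 0.052 ]
 [0.3766 0.3717 0.052 ]
 [0.3793 0.3535 0.052 ]]
0.17671048621666607 0.07988946361917403 [0.47762722 0.37058912 0.052     ]
[[0.5459 0.3764 0.0513]
 [0.48   0.3711 0.0511]
 [0.3916 0.3641 0.0514]
 [0.4758 0.3303 0.0073]]
scene [[356.17566377 287.88356551]]
side [[265.44158958 323.47457968]]
sqL (array([0.37876743, 0.3709017 , 0.05288357]), np.float64(0.0020090599143669347))
shL (array([0.55467228, 0.38511153, 0.05134573]), np.float64(0.0018895782417077053))
```

```bash
python3 - <<'E'
from h import *
plan(([.477,.3706,.155],down(.08)),([.477,.3706,.08],down(.08)),([.477,.3706,.031],down(.08)))
E
```

```text
[0.018, -0.194, 0.944] [-0.001, 0.001, 0.01]
--
[-0.001, -0.001, 0.75] [0.0, -0.0, -0.0]
--
[-0.0, -0.0, 0.49] [0.0, -0.0, -0.0]
--
```

Emit:
apply_moves:
  linear:
    - [0.005,-0.05,0.19]
    - [0.009,-0.1,0.38]
    - [0.012,-0.15,0.57]
    - [0.018,-0.194,0.76]
    - [0.018,-0.194,0.944]
  delta_rot:
    - [0,0,0.002]
    - [0,0,0.004]
    - [0,0,0.006]
    - [0,0,0.008]
    - [-0.001,0.001,0.01]
  gripper: 0.18
  force: 40

```text
clock: 5.62
position: [0.4788, 0.3666, 0.1542]
tool_rot: [3.14, -0.002, 0.077]
force: [-0.3, -0.2, -0.8]
grip_width: 0.0503
finger_force: 0.0
```

Emit:
apply_moves:
  linear:
    - [0,0,0.15]
    - [0,0,0.3]
    - [0,0,0.45]
    - [0,0,0.6]
    - [0,0,0.75]
  delta_rot:
    - [0,0,0]
    - [0,0,0]
    - [0,0,0]
    - [0,0,0]
    - [0,0,0]

```text
clock: 6.03
position: [0.4792, 0.3656, 0.0794]
tool_rot: [3.139, -0.002, 0.076]
force: [0.6, 0.1, 0.8]
grip_width: 0.0501
finger_force: 0.0
```

Emit:
apply_moves:
  linear:
    - [0,0,0.12]
    - [0,0,0.24]
    - [0,0,0.36]
    - [0,0,0.49]
    - [0,0,0.49]
  delta_rot:
    - [0,0,0]
    - [0,0,0]
    - [0,0,0]
    - [0,0,0]
    - [0,0,0]

```text
clock: 6.45
position: [0.4784, 0.3651, 0.0289]
tool_rot: [3.138, 0.0, 0.077]
force: [0.5, 0.1, -0.7]
grip_width: 0.0505
finger_force: 0.0
```

Emit:
apply_moves:
  linear:
    - [0,0,0]
    - [0,0,0]
    - [0,0,0]
    - [0,0,0]
    - [0,0,0]
  delta_rot:
    - [0,0,0]
    - [0,0,0]
    - [0,0,0]
    - [0,0,0]
    - [0,0,0]
  gripper: -1

```text
clock: 6.87
position: [0.4796, 0.3678, 0.0325]
tool_rot: [-3.141, -0.004, 0.077]
force: [0.1, 7.5, -2.6]
grip_width: 0.0155
finger_force: 38.9
```

Emit:
apply_moves:
  linear:
    - [0,0,0]
    - [0,0,0]
    - [0,0,0]
    - [0,0,0]
    - [0,0,0]
  delta_rot:
    - [0,0,0]
    - [0,0,0]
    - [0,0,0]
    - [0,0,0]
    - [0,0,0]

```text
clock: 7.28
position: [0.4796, 0.3678, 0.0324]
tool_rot: [-3.141, -0.004, 0.077]
force: [0.0, 7.7, -2.2]
grip_width: 0.0151
finger_force: 38.9
```

```bash
python3 - <<'E'
from h import *
t=R.from_rotvec([-np.deg2rad(50),0,0]).as_matrix()
plan(([.479,.3678,.12],down(.077)),([.479,.35,.2],down(.1)),([.572,-.005,.2],down(1.52)),([.572,-.005,.16],down(1.52)@t))
E
```

```text
[-0.002, -0.001, -0.876] [-0.0, -0.002, 0.0]
--
[-0.014, 0.176, -0.8] [-0.0, 0.0, -0.011]
--
[0.142, 0.906, -0.001] [-0.0, -0.0, -0.169]
[-0.181, 0.9, -0.001] [-0.0, -0.0, -0.17]
[-0.483, 0.78, -0.001] [-0.0, -0.0, -0.169]
[-0.723, 0.565, -0.0] [-0.0, -0.0, -0.17]
--
[-0.0, 0.0, 0.2] [-0.208, -0.0, -0.0]
[-0.0, -0.084, 0.181] [-0.209, -0.0, -0.0]
--
```

Emit:
apply_moves:
  linear:
    - [0,0,-0.12]
    - [0,0,-0.3]
    - [0,0,-0.49]
    - [0,0,-0.68]
    - [0,0,-0.876]
  delta_rot:
    - [0,0,0]
    - [0,0,0]
    - [0,0,0]
    - [0,0,0]
    - [0,0,0]

```text
clock: 7.7
position: [0.4792, 0.3661, 0.1205]
tool_rot: [3.14, -0.003, 0.076]
force: [0.0, 0.1, -1.0]
grip_width: 0.0155
finger_force: 39.6
```

Emit:
apply_moves:
  linear:
    - [0,0.035,-0.16]
    - [0,0.07,-0.32]
    - [-0.01,0.1,-0.48]
    - [-0.01,0.14,-0.64]
    - [-0.014,0.176,-0.8]
  delta_rot:
    - [0,0,-0.002]
    - [0,0,-0.004]
    - [0,0,-0.006]
    - [0,0,-0.008]
    - [0,0,-0.011]

```text
clock: 8.12
position: [0.479, 0.3484, 0.2006]
tool_rot: [3.14, -0.003, 0.1]
force: [-0.1, 0.2, -0.7]
grip_width: 0.015
finger_force: 39.6
```

Emit:
apply_moves:
  linear:
    - [0.03,0.18,0]
    - [0.06,0.36,0]
    - [0.09,0.54,0]
    - [0.115,0.72,0]
    - [0.142,0.906,0]
  delta_rot:
    - [0,0,-0.034]
    - [0,0,-0.068]
    - [0,0,-0.102]
    - [0,0,-0.136]
    - [0,0,-0.169]

```text
clock: 8.53
position: [0.5023, 0.2591, 0.2001]
tool_rot: [3.139, -0.002, 0.457]
force: [0.3, -0.5, -0.6]
grip_width: 0.0151
finger_force: 39.6
```

Emit:
apply_moves:
  linear:
    - [-0.036,0.18,0]
    - [-0.072,0.36,0]
    - [-0.108,0.54,0]
    - [-0.144,0.72,0]
    - [-0.181,0.9,0]
  delta_rot:
    - [0,0,-0.034]
    - [0,0,-0.068]
    - [0,0,-0.102]
    - [0,0,-0.136]
    - [0,0,-0.17]

```text
clock: 8.95
position: [0.5255, 0.1701, 0.2002]
tool_rot: [3.138, -0.001, 0.813]
force: [-0.2, 0.7, -1.5]
grip_width: 0.015
finger_force: 39.5
```

Emit:
apply_moves:
  linear:
    - [-0.097,0.156,0]
    - [-0.194,0.312,0]
    - [-0.29,0.468,0]
    - [-0.387,0.624,0]
    - [-0.483,0.78,0]
  delta_rot:
    - [0,0,-0.034]
    - [0,0,-0.068]
    - [0,0,-0.102]
    - [0,0,-0.136]
    - [0,0,-0.169]

```text
clock: 9.37
position: [0.5486, 0.0812, 0.2005]
tool_rot: [3.138, 0.001, 1.167]
force: [1.4, 0.3, -1.6]
grip_width: 0.0155
finger_force: 39.5
```

Emit:
apply_moves:
  linear:
    - [-0.145,0.113,0]
    - [-0.29,0.226,0]
    - [-0.434,0.339,0]
    - [-0.578,0.452,0]
    - [-0.723,0.565,0]
  delta_rot:
    - [0,0,-0.034]
    - [0,0,-0.068]
    - [0,0,-0.102]
    - [0,0,-0.136]
    - [0,0,-0.17]

```text
clock: 9.78
position: [0.5718, -0.0076, 0.2007]
tool_rot: [3.138, 0.002, 1.523]
force: [0.2, -0.4, -0.4]
grip_width: 0.015
finger_force: 39.5
```

Emit:
apply_moves:
  linear:
    - [0,0,0.04]
    - [0,0,0.08]
    - [0,0,0.12]
    - [0,0,0.16]
    - [0,0,0.2]
  delta_rot:
    - [-0.042,0,0]
    - [-0.084,0,0]
    - [-0.126,0,0]
    - [-0.168,0,0]
    - [-0.208,0,0]

```text
clock: 10.2
position: [0.5713, -0.007, 0.1811]
tool_rot: [2.703, -0.0, 1.519]
force: [2.5, -2.5, -1.3]
grip_width: 0.015
finger_force: 39.5
```

Emit:
apply_moves:
  linear:
    - [0,-0.017,0.036]
    - [0,-0.034,0.072]
    - [0,-0.05,0.11]
    - [0,-0.067,0.145]
    - [0,-0.084,0.181]
  delta_rot:
    - [-0.042,0,0]
    - [-0.084,0,0]
    - [-0.126,0,0]
    - [-0.168,0,0]
    - [-0.209,0,0]

```text
clock: 10.62
position: [0.5707, -0.0272, 0.1695]
tool_rot: [2.594, 0.069, 1.479]
force: [0.0, 0.1, -0.3]
grip_width: 0.0151
finger_force: 39.5
```

```bash
python3 - <<'E'
from h import *
s=monitor.observe();print(s['clock'],s['position'],s['tool_rot'],s['qpos'])
o=[]
for n in ('scene','side'):
    im,d=optics.grab_frame(n);np.savez(n+'2',im=im,d=d)
    u,v=proj([s['position']],n)[0].astype(int);print(n,u,v,s['position'])
    u=max(u,80);v=max(v,50);o.append(cv2.resize(im[v-50:v+100,u-80:u+80,::-1],(400,375),interpolation=cv2.INTER_CUBIC))
cv2.imwrite('pics/t1.png',np.hstack(o))
E
```

```text
10.6167 [ 0.570687   -0.02718126  0.1695015 ] [2.59392557 0.06901832 1.47861673] [ 0.01141127  0.37200651 -0.2161378   2.24943894  1.56278457  0.2707931
 -1.73184924]
scene 251 188 [ 0.570687   -0.02718126  0.1695015 ]
side 257 181 [ 0.570687   -0.02718126  0.1695015 ]
```

View pics/t1.png

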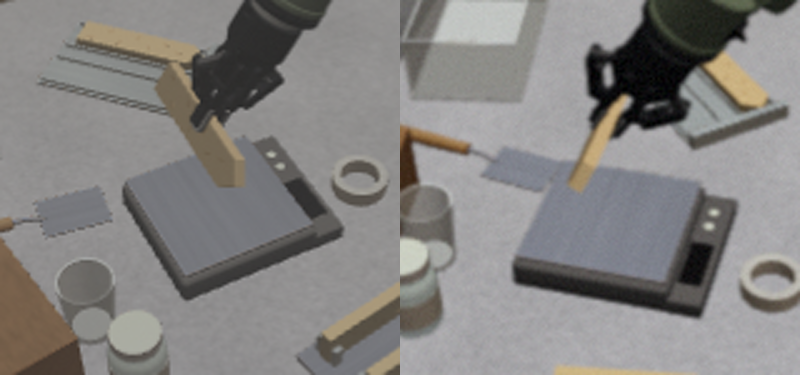

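The picture shows the beam held and tilted only about 30° outward. The wrist is near its limits, so I'll tilt sideways instead: untilt, turn the beam to point at the robot, then tilt toward -y.

```bash
python3 - <<'E'
from h import *
plan(([.571,-.007,.2],down(1.52)))
E
```

```text
[0.177, 0.165, -0.284] [0.259, 0.038, -0.01]
--
```

Emit:
apply_moves:
  linear:
    - [0.035,0.033,-0.057]
    - [0.07,0.066,-0.114]
    - [0.106,0.1,-0.17]
    - [0.14,0.13,-0.23]
    - [0.177,0.165,-0.284]
  delta_rot:
    - [0.052,0.008,-0.002]
    - [0.104,0.015,-0.004]
    - [0.155,0.023,-0.006]
    - [0.207,0.03,-0.008]
    - [0.259,0.038,-0.01]

```text
clock: 11.13
position: [0.5734, -0.0156, 0.1949]
tool_rot: [2.804, 0.082, 1.476]
force: [-0.1, -1.8, -2.4]
grip_width: 0.0152
finger_force: 39.6
```

```bash
python3 - <<'E'
from h import *
print(monitor.observe()['qpos'].round(2))
t=R.from_rotvec([np.deg2rad(50),0,0]).as_matrix()
plan(([.561,-.016,.2],down(3.09)),([.561,-.016,.16],down(3.09)@t))
E
```

```text
[ 0.17  0.38 -0.42  2.04  0.67  0.54 -0.83]
[-0.007, -0.033, -0.029] [0.031, 0.053, -0.252]
[0.015, -0.033, -0.026] [0.031, 0.053, -0.252]
[0.032, -0.022, -0.023] [0.031, 0.054, -0.252]
--
[-0.0, 0.0, 0.2] [0.208, -0.0, 0.0]
[-0.0, 0.085, 0.182] [0.208, -0.0, 0.001]
--
```

Emit:
apply_moves:
  linear:
    - [-0.001,-0.006,-0.006]
    - [-0.003,-0.013,-0.012]
    - [-0.004,-0.02,-0.018]
    - [-0.006,-0.026,-0.024]
    - [-0.007,-0.033,-0.029]
  delta_rot:
    - [0.006,0.01,-0.05]
    - [0.012,0.02,-0.1]
    - [0.018,0.03,-0.15]
    - [0.024,0.042,-0.2]
    - [0.031,0.053,-0.252]

```text
clock: 11.55
position: [0.5704, -0.0165, 0.1972]
tool_rot: [2.923, 0.123, 2.021]
force: [-0.5, -0.6, -1.3]
grip_width: 0.0155
finger_force: 39.6
```

Emit:
apply_moves:
  linear:
    - [0.003,-0.006,-0.006]
    - [0.006,-0.013,-0.012]
    - [0.01,-0.02,-0.018]
    - [0.012,-0.026,-0.022]
    - [0.015,-0.033,-0.026]
  delta_rot:
    - [0.006,0.01,-0.05]
    - [0.012,0.02,-0.1]
    - [0.018,0.03,-0.15]
    - [0.024,0.042,-0.2]
    - [0.031,0.053,-0.252]

```text
clock: 11.97
position: [0.5661, -0.0164, 0.1988]
tool_rot: [3.049, 0.093, 2.563]
force: [-0.3, 0.3, -1.5]
grip_width: 0.0154
finger_force: 39.5
```

```bash
python3 - <<'E'
from h import *
print(monitor.observe()['qpos'].round(2))
t=R.from_rotvec([np.deg2rad(50),0,0]).as_matrix()
plan(([.561,-.016,.2],down(3.09)),([.561,-.016,.16],down(3.09)@t))
E
```

```text
[ 0.55  0.52 -0.85  1.87  0.53  0.84  0.46]
[0.044, -0.023, -0.019] [0.031, 0.055, -0.249]
--
[0.0, -0.0, 0.2] [0.209, -0.0, -0.0]
[0.0, 0.085, 0.181] [0.208, -0.0, -0.0]
--
```

Emit:
apply_moves:
  linear:
    - [0.009,-0.005,-0.004]
    - [0.018,-0.01,-0.008]
    - [0.026,-0.015,-0.012]
    - [0.035,-0.02,-0.016]
    - [0.044,-0.023,-0.019]
  delta_rot:
    - [0.006,0.01,-0.05]
    - [0.012,0.02,-0.1]
    - [0.018,0.03,-0.15]
    - [0.024,0.042,-0.2]
    - [0.031,0.055,-0.249]

```text
clock: 12.38
position: [0.5606, -0.0157, 0.1999]
tool_rot: [3.14, -0.001, 3.09]
force: [0.9, -0.3, -0.3]
grip_width: 0.0154
finger_force: 39.5
```

Emit:
apply_moves:
  linear:
    - [0,0,0.04]
    - [0,0,0.08]
    - [0,0,0.12]
    - [0,0,0.16]
    - [0,0,0.2]
  delta_rot:
    - [0.042,0,0]
    - [0.084,0,0]
    - [0.126,0,0]
    - [0.168,0,0]
    - [0.209,0,0]

```text
clock: 12.8
position: [0.5603, -0.0155, 0.1796]
tool_rot: [-2.701, -0.003, 3.084]
force: [-0.3, 0.5, 0.0]
grip_width: 0.0153
finger_force: 39.6
```

Emit:
apply_moves:
  linear:
    - [0,0.017,0.036]
    - [0,0.034,0.072]
    - [0,0.05,0.11]
    - [0,0.067,0.145]
    - [0,0.085,0.181]
  delta_rot:
    - [0.042,0,0]
    - [0.084,0,0]
    - [0.126,0,0]
    - [0.168,0,0]
    - [0.208,0,0]

```text
clock: 13.22
position: [0.5597, -0.0157, 0.1589]
tool_rot: [-2.265, -0.007, 3.081]
force: [-0.2, -0.8, 0.0]
grip_width: 0.0153
finger_force: 39.6
```

```bash
python3 - <<'E'
from h import *
s=monitor.observe();print(s['qpos'].round(2))
t=R.from_rotvec([np.deg2rad(50),0,0]).as_matrix()
print(R.from_euler('xyz',s['tool_rot']).as_matrix().round(3))
print((down(3.09)@t).round(3))
plan(([.561,-.016,.10],down(3.09)@t),([.561,-.016,.076],down(3.09)@t))
im,d=optics.grab_frame('wrist');np.savez('w3',im=im,d=d,p=s['position'],r=s['tool_rot'])
E
```

```text
[-0.1   0.83 -0.58  1.71  1.01  1.59  0.38]
[[-0.998  0.033 -0.051]
 [ 0.06   0.639 -0.767]
 [ 0.007 -0.769 -0.64 ]]
[[-0.999  0.033 -0.04 ]
 [ 0.052  0.642 -0.765]
 [ 0.    -0.766 -0.643]]
[-0.018, 0.451, 0.379] [-0.002, -0.005, -0.0]
--
[0.0, 0.184, 0.154] [0.0, -0.0, -0.0]
--
```

```bash
python3 - <<'E'
from h import *
for n in ['scene','side']:
    d=np.load(n+'.npz')['d'];v,u=np.mgrid[0:420,0:560];m=d>0
    o,r=ray(np.c_[u[m],v[m]],n);P=o+r*d[m][:,None]
    k=(P[:,0]>.43)&(P[:,0]<.70)&(abs(P[:,1])<.13)&(abs(P[:,2]-.048)<.01);Q=P[k]
    c,s,a=cv2.minAreaRect((Q[:,:2]*1000).astype(np.float32));print(n,len(Q),c,s,a,np.median(Q[:,2]))
E
```

```text
scene 2429 (564.2651977539062, -8.838912963867188) (188.43687438964844, 186.11863708496094) 85.28416442871094 0.04756724251251887
side 2607 (559.677734375, -7.624656677246094) (191.36473083496094, 185.6640167236328) 84.73988342285156 0.04882069819949897
```

Emit:
apply_moves:
  linear:
    - [0,0.09,0.076]
    - [0,0.18,0.152]
    - [-0.01,0.27,0.228]
    - [-0.014,0.36,0.303]
    - [-0.018,0.451,0.379]
  delta_rot:
    - [0,0,0]
    - [0,0,0]
    - [0,-0.003,0]
    - [0,-0.005,0]
    - [-0.002,-0.005,0]

```text
clock: 13.68
position: [0.563, -0.0183, 0.0991]
tool_rot: [-2.27, 0.008, 3.088]
force: [-0.0, -0.6, -0.4]
grip_width: 0.0152
finger_force: 39.6
```

```bash
python3 - <<'E'
from h import *
t=R.from_rotvec([np.deg2rad(50),0,0]).as_matrix()
plan(([.5605,-.017,.0755],down(3.065)@t),([.5605,-.017,.0715],down(3.065)@t))
E
```

```text
[0.027, 0.187, 0.143] [0.001, 0.011, 0.004]
--
[0.0, 0.031, 0.025] [-0.0, 0.0, 0.0]
--
```

Emit:
apply_moves:
  linear:
    - [0,0.037,0.029]
    - [0.01,0.075,0.057]
    - [0.02,0.112,0.086]
    - [0.027,0.15,0.114]
    - [0.027,0.187,0.143]
  delta_rot:
    - [0,0.002,0]
    - [0,0.004,0]
    - [0,0.006,0]
    - [0,0.009,0]
    - [0.001,0.011,0.004]

```text
clock: 14.1
position: [0.5608, -0.0163, 0.0764]
tool_rot: [-2.267, 0.001, 3.066]
force: [0.4, -0.4, -1.4]
grip_width: 0.0153
finger_force: 39.6
```

Emit:
apply_moves:
  linear:
    - [0,0.004,0.003]
    - [0,0.008,0.006]
    - [0,0.012,0.01]
    - [0,0.016,0.013]
    - [0,0.016,0.013]
  delta_rot:
    - [0,0,0]
    - [0,0,0]
    - [0,0,0]
    - [0,0,0]
    - [0,0,0]

```text
clock: 14.52
position: [0.5609, -0.0163, 0.0746]
tool_rot: [-2.267, 0.001, 3.067]
force: [0.3, -0.4, -0.5]
grip_width: 0.0155
finger_force: 39.6
```

Emit:
apply_moves:
  linear:
    - [0,0.005,0.004]
    - [0,0.01,0.008]
    - [0,0.015,0.012]
    - [0,0.019,0.016]
    - [0,0.019,0.016]
  delta_rot:
    - [0,0,0]
    - [0,0,0]
    - [0,0,0]
    - [0,0,0]
    - [0,0,0]

```text
clock: 14.93
position: [0.5607, -0.0164, 0.0719]
tool_rot: [-2.267, 0.001, 3.066]
force: [-0.4, 0.1, -1.0]
grip_width: 0.0153
finger_force: 39.6
```

Emit:
apply_moves:
  linear:
    - [0,0.004,0.003]
    - [0,0.007,0.006]
    - [0,0.011,0.009]
    - [0,0.014,0.012]
    - [0,0.014,0.012]
  delta_rot:
    - [0,0,0]
    - [0,0,0]
    - [0,0,0]
    - [0,0,0]
    - [0,0,0]

```text
clock: 15.35
position: [0.5609, -0.0164, 0.0705]
tool_rot: [-2.266, 0.001, 3.067]
force: [-0.2, 1.0, 4.1]
grip_width: 0.0152
finger_force: 40.7
```

Emit:
apply_moves:
  linear:
    - [0,0,0]
    - [0,0,0]
    - [0,0,0]
    - [0,0,0]
    - [0,0,-0.03]
  delta_rot:
    - [0,0,0]
    - [0,0,0]
    - [0,0,0]
    - [0,0,0]
    - [0,0,0]
  gripper: -0.48

```text
clock: 15.77
position: [0.5608, -0.0146, 0.0719]
tool_rot: [-2.266, 0.0, 3.066]
force: [0.6, 0.1, 0.6]
grip_width: 0.0223
finger_force: 0.1
```

Emit:
apply_moves:
  linear:
    - [0,0,-0.15]
    - [0,0,-0.35]
    - [0,0,-0.55]
    - [0,0,-0.75]
    - [0,0,-0.9]
  delta_rot:
    - [0,0,0]
    - [0,0,0]
    - [0,0,0]
    - [0,0,0]
    - [0,0,0]

```text
clock: 16.18
position: [0.5663, 0.0573, 0.1314]
tool_rot: [-2.268, 0.001, 3.068]
force: [0.0, 0.4, 1.2]
grip_width: 0.0223
finger_force: 0.0
```

```bash
python3 - <<'E'
from h import *
s=monitor.observe();o=[];print(s['clock'])
for n in ('scene','side'):
    im,d=optics.grab_frame(n);np.savez(n+'3',im=im,d=d)
    u,v=proj([[.562,-.008,.06]],n)[0].astype(int);print(n,u-60,v-50)
    o.append(cv2.resize(im[v-50:v+50,u-60:u+60,::-1],(400,333),interpolation=cv2.INTER_CUBIC))
cv2.imwrite('pics/t2.png',np.hstack(o))
E
```

```text
16.1833
scene 198 165
side 200 165
```

View pics/t2.png

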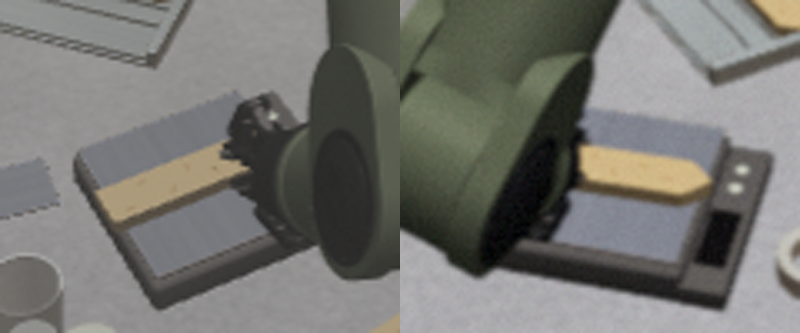

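The beam lies flat across the middle of the pan, pointing at the robot. I'll straighten the hand above it, which also gives it more than a second on the scale.

```bash
python3 - <<'E'
from h import *
plan(([.562,.04,.2],down(3.065)),([.562,-.008,.21],down(3.065)))
E
```

```text
[0.016, -0.321, -0.152] [-0.208, 0.001, 0.001]
[0.015, -0.227, -0.273] [-0.209, 0.001, 0.0]
--
[-0.036, -0.479, -0.1] [0.0, 0.0, 0.0]
--
```

Emit:
apply_moves:
  linear:
    - [0,-0.064,-0.03]
    - [0,-0.13,-0.06]
    - [0,-0.19,-0.09]
    - [0,-0.26,-0.12]
    - [0.016,-0.321,-0.152]
  delta_rot:
    - [-0.042,0,0]
    - [-0.084,0,0]
    - [-0.126,0,0]
    - [-0.168,0,0]
    - [-0.208,0.001,0.001]
  gripper: 0.6

```text
clock: 16.7
position: [0.5639, 0.0454, 0.1646]
tool_rot: [-2.706, 0.001, 3.063]
force: [0.3, 0.1, -0.4]
grip_width: 0.068
finger_force: 0.0
```

Emit:
apply_moves:
  linear:
    - [0,-0.045,-0.055]
    - [0,-0.09,-0.11]
    - [0,-0.136,-0.164]
    - [0,-0.18,-0.22]
    - [0.015,-0.227,-0.273]
  delta_rot:
    - [-0.042,0,0]
    - [-0.084,0,0]
    - [-0.126,0,0]
    - [-0.168,0,0]
    - [-0.209,0.001,0]

```text
clock: 17.12
position: [0.5617, 0.0365, 0.1991]
tool_rot: [3.14, -0.0, 3.062]
force: [0.9, 1.4, 0.2]
grip_width: 0.0683
finger_force: 0.0
```

Emit:
apply_moves:
  linear:
    - [-0.01,-0.1,-0.02]
    - [-0.015,-0.2,-0.04]
    - [-0.02,-0.3,-0.06]
    - [-0.03,-0.4,-0.08]
    - [-0.036,-0.479,-0.1]
  delta_rot:
    - [0,0,0]
    - [0,0,0]
    - [0,0,0]
    - [0,0,0]
    - [0,0,0]

```text
clock: 17.53
position: [0.5614, -0.0113, 0.2084]
tool_rot: [-3.139, -0.002, 3.064]
force: [-0.3, 0.7, -0.1]
grip_width: 0.0682
finger_force: 0.0
```

```bash
python3 - <<'E'
from h import *
s=monitor.observe();im,d=optics.grab_frame('wrist');np.savez('w4',im=im,d=d,p=s['position'],r=s['tool_rot']);print(s['clock'],s['qpos'].round(2))
cv2.imwrite('pics/w4.png',cv2.resize(im[:,:,::-1],(800,600),interpolation=cv2.INTER_CUBIC))
E
```

```text
17.5333 [ 0.59  0.62 -0.98  1.76  0.58  1.09  0.89]
```

View pics/w4.png

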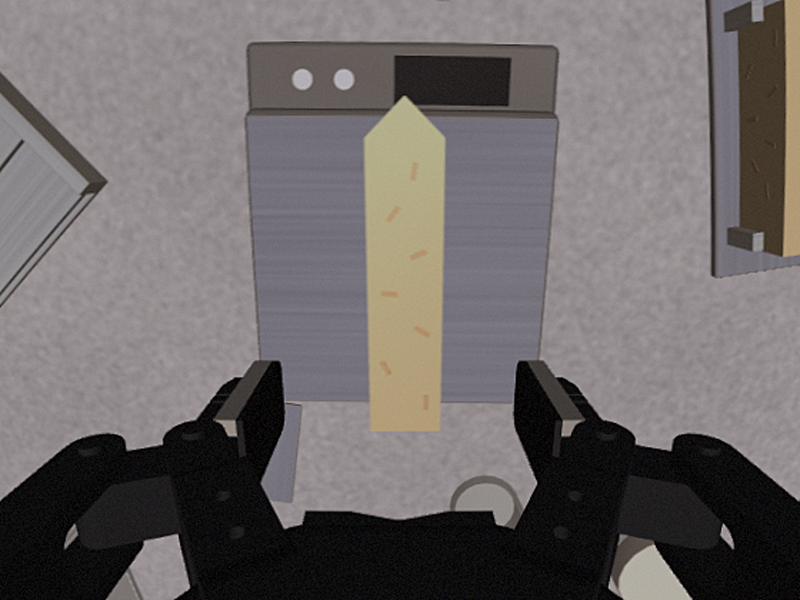

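The beam is centred on the pan: tip (404,96), square end (370,431)-(440,431). It has lain there about 1.5 s. I'll measure it and plan the regrasp.

```bash
python3 - <<'E'
from h import *
w=np.load('w4.npz');st=dict(position=w['p'],tool_rot=w['r'])
S=lambda p:[(p[0]+.5)*.7-.5,(p[1]+.5)*.7-.5]
P=[(404,96),(370,431),(440,431),(364,139),(445,139)]
q=atz([S(p) for p in P],.066,'wrist',st);print(q.round(4))
sq=q[1:3].mean(0);v=q[0]-sq;c=(q[0]+sq)/2;yaw=np.arctan2(v[1],v[0]);print(np.linalg.norm(v),yaw,c,np.linalg.norm(q[1]-q[2]))
print(dep([S((404,p)) for p in (150,250,400)],w['d'],'wrist',st).round(4), dep([S((300,250))],w['d'],'wrist',st).round(4))
yaw%=2*np.pi
plan(([c[0],c[1],.11],down(yaw)),([c[0],c[1],.0575],down(yaw)))
E
```

```text
[[ 0.4631 -0.0014  0.066 ]
 [ 0.6601 -0.0376  0.066 ]
 [ 0.6634  0.0065  0.066 ]
 [ 0.4836 -0.0247  0.066 ]
 [ 0.487   0.0192  0.066 ]]
0.19915219486733837 3.07022736467091 [ 0.56244168 -0.00845088  0.066     ] 0.044316702286487306
[[ 0.4911 -0.0035  0.0661]
 [ 0.5462 -0.0076  0.0659]
 [ 0.6405 -0.0146  0.0651]] [[ 0.5442 -0.0704  0.05  ]]
[-0.007, 0.046, 0.986] [-0.002, -0.001, -0.004]
--
[0.0, 0.0, 0.526] [0.0, 0.0, 0.0]
--
```

Emit:
apply_moves:
  linear:
    - [0,0.01,0.2]
    - [0,0.02,0.4]
    - [0,0.03,0.6]
    - [0,0.046,0.8]
    - [-0.007,0.046,0.986]
  delta_rot:
    - [0,0,0]
    - [0,0,0]
    - [0,0,0]
    - [-0.001,0,-0.002]
    - [-0.002,-0.001,-0.004]

```text
clock: 18.0
position: [0.5621, -0.0055, 0.1088]
tool_rot: [3.139, -0.0, 3.073]
force: [0.0, -0.6, 0.3]
grip_width: 0.0684
finger_force: 0.0
```

Emit:
apply_moves:
  linear:
    - [0,0,0.15]
    - [0,0,0.3]
    - [0,0,0.4]
    - [0,0,0.5]
    - [0,0,0.5]
  delta_rot:
    - [0,0,0]
    - [0,0,0]
    - [0,0,0]
    - [0,0,0]
    - [0,0,0]

```text
clock: 18.42
position: [0.5618, -0.0062, 0.0584]
tool_rot: [3.139, -0.001, 3.072]
force: [-0.5, 0.5, -0.8]
grip_width: 0.0683
finger_force: 0.0
```

```bash
python3 - <<'E'
from h import *
plan(([.5624,-.00845,.0545],down(3.07)))
E
```

```text
[-0.008, -0.022, 0.039] [0.001, -0.001, 0.001]
--
```

Emit:
apply_moves:
  linear:
    - [-0.002,-0.005,0.01]
    - [-0.004,-0.01,0.02]
    - [-0.006,-0.015,0.03]
    - [-0.008,-0.022,0.039]
    - [-0.008,-0.022,0.039]
  delta_rot:
    - [0,0,0]
    - [0,0,0]
    - [0,0,0]
    - [0,0,0]
    - [0,0,0]

```text
clock: 18.83
position: [0.5632, -0.0088, 0.0563]
tool_rot: [3.139, 0.001, 3.071]
force: [-0.9, -0.6, -0.2]
grip_width: 0.0681
finger_force: 0.0
```

Emit:
apply_moves:
  linear:
    - [0,0,0]
    - [0,0,0]
    - [0,0,0]
    - [0,0,0]
    - [0,0,0]
  delta_rot:
    - [0,0,0]
    - [0,0,0]
    - [0,0,0]
    - [0,0,0]
    - [0,0,0]
  gripper: -1

```text
clock: 19.25
position: [0.5631, -0.0086, 0.0565]
tool_rot: [3.139, 0.001, 3.071]
force: [-3.0, -0.5, 7.5]
grip_width: 0.0427
finger_force: 40.3
```

Emit:
apply_moves:
  linear:
    - [0,0,0]
    - [0,0,-0.02]
    - [0,0,-0.05]
    - [0,0,-0.1]
    - [0,0,-0.2]
  delta_rot:
    - [0,0,0]
    - [0,0,0]
    - [0,0,0]
    - [0,0,0]
    - [0,0,0]

```text
clock: 19.67
position: [0.5626, -0.0085, 0.0761]
tool_rot: [3.139, -0.001, 3.072]
force: [-0.2, -0.1, -1.0]
grip_width: 0.0429
finger_force: 41.0
```

```bash
python3 - <<'E'
from h import *
s=monitor.observe();im,d=optics.grab_frame('wrist');np.savez('w5',im=im,d=d,p=s['position'],r=s['tool_rot']);print(s['clock'],s['qpos'].round(2))
st=s
v,u=np.mgrid[0:420:2,0:560:2];m=d[::2,::2]>0
P=dep(np.c_[u[m],v[m]].clip(1,418) if 0 else np.c_[u[m],np.clip(v[m],1,418)],d,'wrist',st) if 0 else None
cam=im[:,:,:].astype(int);mask=((cam[:,:,0]-cam[:,:,2]>30)).astype(np.uint8)
n,l,stt,c=cv2.connectedComponentsWithStats(mask);i=1+stt[1:,4].argmax();print(stt[i],c[i])
ex=np.array(P) if P is not None else None
cs,_=cv2.findContours((l==i).astype(np.uint8),0,2);a=cv2.approxPolyDP(cs[0],4,True).reshape(-1,2);print(a.tolist())
z=s['position'][2]-.0545+.066
W=atz(a,z,'wrist',st);M=R.from_euler('xyz',s['tool_rot']).as_matrix()
print(((W-s['position'])@M*1000).round(1))
plan(([.5615,-.0085,.13],down(3.07)),([.56,-.16,.13],down(2.7)),([.5427,-.3225,.1],down(2.222)))
E
```

```text
19.6667 [ 0.49  0.79 -0.85  1.85  0.77  0.87  0.76]
[  218    10   123   354 35510] [278.883216   193.65705435]
[[280, 10], [218, 75], [230, 357], [274, 363], [328, 353], [340, 75]]
[[ 99.8   0.4 -11.4]
 [ 78.6 -21.3 -11.5]
 [-37.8 -21.4 -11.6]
 [-40.9  -2.1 -11.5]
 [-35.7  21.5 -11.5]
 [ 78.6  21.5 -11.4]]
[0.02, -0.002, -0.517] [0.001, 0.001, 0.001]
--
[-0.047, -0.756, -0.0] [0.0, -0.0, 0.088]
[-0.185, -0.735, -0.001] [0.0, -0.0, 0.088]
--
[-0.268, -0.772, 0.149] [0.0, -0.0, 0.114]
[-0.443, -0.686, 0.15] [0.0, -0.0, 0.115]
--
```

Emit:
apply_moves:
  linear:
    - [0,0,-0.1]
    - [0,0,-0.2]
    - [0.01,0,-0.3]
    - [0.015,0,-0.4]
    - [0.02,0,-0.517]
  delta_rot:
    - [0,0,0]
    - [0,0,0]
    - [0,0,0]
    - [0,0,0]
    - [0.001,0.001,0.001]

```text
clock: 20.13
position: [0.5608, -0.0087, 0.1288]
tool_rot: [3.141, -0.002, 3.069]
force: [0.8, -0.4, -0.6]
grip_width: 0.0425
finger_force: 41.0
```

Emit:
apply_moves:
  linear:
    - [-0.01,-0.15,0]
    - [-0.02,-0.3,0]
    - [-0.03,-0.45,0]
    - [-0.04,-0.6,0]
    - [-0.047,-0.756,0]
  delta_rot:
    - [0,0,0.018]
    - [0,0,0.035]
    - [0,0,0.053]
    - [0,0,0.07]
    - [0,0,0.088]

```text
clock: 20.55
position: [0.5599, -0.0863, 0.1275]
tool_rot: [-3.142, -0.002, 2.881]
force: [-0.7, -0.3, -1.6]
grip_width: 0.0424
finger_force: 41.0
```

Emit:
apply_moves:
  linear:
    - [-0.037,-0.15,0]
    - [-0.074,-0.3,0]
    - [-0.11,-0.44,0]
    - [-0.15,-0.59,0]
    - [-0.185,-0.735,0]
  delta_rot:
    - [0,0,0.018]
    - [0,0,0.035]
    - [0,0,0.053]
    - [0,0,0.07]
    - [0,0,0.088]

```text
clock: 20.97
position: [0.5595, -0.1617, 0.1277]
tool_rot: [-3.141, -0.002, 2.697]
force: [0.6, 0.7, -1.5]
grip_width: 0.0424
finger_force: 41.0
```

Emit:
apply_moves:
  linear:
    - [-0.054,-0.154,0.03]
    - [-0.107,-0.31,0.06]
    - [-0.16,-0.46,0.09]
    - [-0.214,-0.62,0.12]
    - [-0.268,-0.772,0.149]
  delta_rot:
    - [0,0,0.023]
    - [0,0,0.046]
    - [0,0,0.069]
    - [0,0,0.092]
    - [0,0,0.114]

```text
clock: 21.38
position: [0.5503, -0.2431, 0.1123]
tool_rot: [-3.141, -0.002, 2.457]
force: [-0.2, 0.1, -1.0]
grip_width: 0.043
finger_force: 41.0
```

Emit:
apply_moves:
  linear:
    - [-0.09,-0.137,0.03]
    - [-0.18,-0.274,0.06]
    - [-0.266,-0.41,0.09]
    - [-0.354,-0.55,0.12]
    - [-0.443,-0.686,0.15]
  delta_rot:
    - [0,0,0.023]
    - [0,0,0.046]
    - [0,0,0.069]
    - [0,0,0.092]
    - [0,0,0.115]

```text
clock: 21.8
position: [0.5418, -0.3242, 0.0974]
tool_rot: [-3.141, -0.002, 2.216]
force: [0.2, 0.7, -0.6]
grip_width: 0.0425
finger_force: 41.0
```

```bash
python3 - <<'E'
from h import *
s=monitor.observe();im,d=optics.grab_frame('wrist');np.savez('w6',im=im,d=d,p=s['position'],r=s['tool_rot']);print(s['clock'],s['qpos'].round(2))
cv2.imwrite('pics/w6.png',cv2.resize(im[:,:,::-1],(800,600),interpolation=cv2.INTER_CUBIC))
plan(([.542,-.322,.04],down(2.222)),([.542,-.322,.0145],down(2.222)))
E
```

```text
21.8 [ 0.88  0.78 -0.67  1.66  0.58  0.92  0.63]
[0.039, 0.047, 0.566] [-0.001, -0.0, -0.006]
--
[-0.001, -0.0, 0.255] [-0.0, -0.0, -0.0]
--
```

View pics/w6.png

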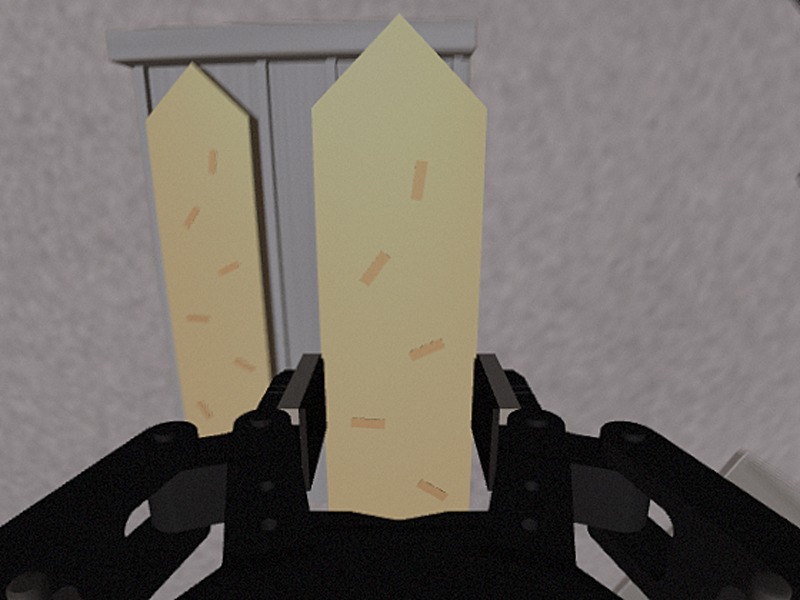

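The held beam's tip is at (400,15), over the stop. The stop's front top edge runs (115,61)-(470,52), and ribs sit near x=333 and x=470 along it. I'll check the lane from this nearer view.

```bash
python3 - <<'E'
from h import *
w=np.load('w6.npz');st=dict(position=w['p'],tool_rot=w['r'])
S=lambda p:[(p[0]+.5)*.7-.5,(p[1]+.5)*.7-.5]
M=R.from_euler('xyz',w['r']).as_matrix()
def sh(k,ps,z):
    q=atz([S(p) for p in ps],z,'wrist',st);print(k,q.round(4).tolist(),((q-w['p'])@M*1000).round(1).tolist())
    return q
a=sh('stop',[(115,61),(470,52)],.024);v=a[1]-a[0];print(np.arctan2(v[1],v[0])+np.pi/2)
sh('rib top',[(328,60),(338,60),(258,62),(268,62),(470,58)],.01)
l=sh('laid tip,shoulders',[(193,63),(147,120),(251,120)],.021)
v=l[0]-(l[1]+l[2])/2;print(np.arctan2(v[1],v[0]))
sh('held tip, shoulders',[(400,15),(312,107),(487,107)],.0974-.0565+.066)
E
```

```text
stop [[0.3855, -0.3093, 0.024], [0.4994, -0.2217, 0.024]] [[105.8, -115.8, 73.6], [107.3, 27.9, 73.5]]
2.2265712665411046
rib top [[0.4531, -0.2572, 0.01], [0.4565, -0.2547, 0.01], [0.4294, -0.2756, 0.01], [0.4329, -0.273, 0.01], [0.5007, -0.2203, 0.01]] [[106.7, -30.4, 87.6], [106.7, -26.2, 87.6], [106.3, -60.4, 87.6], [106.2, -56.1, 87.6], [107.5, 29.8, 87.5]]
laid tip,shoulders [[0.4113, -0.2914, 0.021], [0.4072, -0.3221, 0.021], [0.4431, -0.296, 0.021]] [[104.6, -84.4, 76.6], [82.5, -106.1, 76.6], [81.7, -61.8, 76.6]]
2.2377228700297116
held tip, shoulders [[0.4816, -0.2443, 0.1069], [0.4769, -0.2745, 0.1069], [0.5118, -0.2482, 0.1069]] [[100.0, -0.0, -9.4], [78.8, -22.0, -9.4], [78.8, 21.7, -9.4]]
```

```bash
python3 - <<'E'
from h import *
plan(([.5424,-.3237,.035],down(2.225)))
E
```

```text
[0.022, 0.04, 0.616] [-0.001, -0.0, -0.007]
--
```

```bash
python3 - <<'E'
from h import *
s=monitor.observe();print(s['clock'],s['position'],s['tool_rot'],s['qd'].round(3)); print(np.load('w6.npz')['p'])
E
```

```text
21.85 [ 0.54071735 -0.32782219  0.09664131] [-3.13889810e+00 -1.00626969e-03  2.20932053e+00] [-0.006 -0.008 -0.01   0.025  0.015  0.003  0.03 ]
[ 0.5417746  -0.3241985   0.09735799]
```

Emit:
apply_moves:
  linear:
    - [0,0,0.1]
    - [0,0,0.2]
    - [0,0,0.3]
    - [0,0,0.3]
    - [0,0,0.3]
  delta_rot:
    - [0,0,0]
    - [0,0,0]
    - [0,0,0]
    - [0,0,0]
    - [0,0,0]

```text
clock: 22.27
position: [0.5419, -0.3217, 0.0668]
tool_rot: [-3.14, -0.003, 2.222]
force: [-0.1, -0.5, -0.7]
grip_width: 0.0427
finger_force: 41.0
```

```bash
python3 - <<'E'
from h import *
for i in range(2):
    s=monitor.observe();print(s['clock'],s['position'],s['tool_rot'],s['qd'].round(3));optics.grab_frame('side')
s=monitor.observe();print(s['position'])
plan(([.5424,-.3237,.035],down(2.225)))
E
```

```text
22.2667 [ 0.54186121 -0.32165547  0.06683895] [-3.14038318e+00 -3.06869797e-03  2.22227574e+00] [ 0.005 -0.021 -0.009 -0.01  -0.006  0.008  0.004]
22.3167 [ 0.54218849 -0.32190365  0.06748498] [-3.14076237e+00 -2.14506780e-03  2.22205947e+00] [ 0.003 -0.014 -0.005 -0.006 -0.002  0.003  0.003]
[ 0.54231918 -0.32214033  0.06785391]
[-0.013, -0.009, 0.329] [-0.0, -0.001, -0.002]
--
```

Emit:
apply_moves:
  linear:
    - [0,0,0.1]
    - [-0.01,-0.009,0.2]
    - [-0.013,-0.009,0.329]
    - [-0.013,-0.009,0.329]
    - [-0.013,-0.009,0.329]
  delta_rot:
    - [0,0,0]
    - [0,0,0]
    - [0,-0.001,-0.002]
    - [0,-0.001,-0.002]
    - [0,-0.001,-0.002]

```text
clock: 22.78
position: [0.5415, -0.3237, 0.0336]
tool_rot: [-3.14, -0.001, 2.226]
force: [0.6, -0.5, 0.2]
grip_width: 0.0432
finger_force: 41.0
```

```bash
python3 - <<'E'
from h import *
s=monitor.observe();im,d=optics.grab_frame('side');s=monitor.observe();print(s['position'],s['tool_rot'])
plan(([.5424,-.3237,.0150],down(2.225)),([.5424,-.3237,.0120],down(2.225)))
E
```

```text
[ 0.54193515 -0.32382423  0.03438859] [-3.14054336e+00 -2.27057597e-04  2.22552740e+00]
[-0.002, 0.005, 0.194] [-0.001, -0.0, 0.0]
--
[0.0, -0.0, 0.03] [0.0, -0.0, 0.0]
--
```

Emit:
apply_moves:
  linear:
    - [0,0.005,0.06]
    - [0,0.005,0.12]
    - [-0.002,0.005,0.194]
    - [-0.002,0.005,0.194]
    - [-0.002,0.005,0.194]
  delta_rot:
    - [0,0,0]
    - [0,0,0]
    - [0,0,0]
    - [0,0,0]
    - [0,0,0]

```text
clock: 23.25
position: [0.5423, -0.3237, 0.0149]
tool_rot: [-3.14, -0.0, 2.225]
force: [1.0, -0.3, -0.5]
grip_width: 0.0427
finger_force: 41.0
```

Emit:
apply_moves:
  linear:
    - [0,0,0.006]
    - [0,0,0.012]
    - [0,0,0.018]
    - [0,0,0.025]
    - [0,0,0.025]
  delta_rot:
    - [0,0,0]
    - [0,0,0]
    - [0,0,0]
    - [0,0,0]
    - [0,0,0]

```text
clock: 23.67
position: [0.5425, -0.324, 0.0129]
tool_rot: [-3.141, 0.001, 2.225]
force: [-0.1, 0.4, -1.0]
grip_width: 0.0428
finger_force: 41.0
```

Emit:
apply_moves:
  linear:
    - [0.01,0,0]
    - [0.02,0,0]
    - [0.03,0,0]
    - [0.045,0,0.005]
    - [0.045,0,0.008]
  delta_rot:
    - [0,0,0]
    - [0,0,0]
    - [0,0,0]
    - [0,0,0]
    - [0,0,0]

```text
clock: 24.08
position: [0.5396, -0.3201, 0.0121]
tool_rot: [-3.141, 0.0, 2.226]
force: [-0.4, -0.7, -0.3]
grip_width: 0.0429
finger_force: 41.0
```

Emit:
apply_moves:
  linear:
    - [0.004,0,0]
    - [0.008,0,0]
    - [0.012,0,0]
    - [0.016,0,0]
    - [0.016,0,0]
  delta_rot:
    - [0,0,0]
    - [0,0,0]
    - [0,0,0]
    - [0,0,0]
    - [0,0,0]

```text
clock: 24.5
position: [0.5388, -0.319, 0.0121]
tool_rot: [-3.141, 0.001, 2.225]
force: [-0.6, -0.1, -1.0]
grip_width: 0.0426
finger_force: 41.0
```

Emit:
apply_moves:
  linear:
    - [0.003,0,0]
    - [0.006,0,0]
    - [0.009,0,0]
    - [0.012,0,0]
    - [0.012,0,0]
  delta_rot:
    - [0,0,0]
    - [0,0,0]
    - [0,0,0]
    - [0,0,0]
    - [0,0,0]

```text
clock: 24.92
position: [0.538, -0.3181, 0.0121]
tool_rot: [-3.141, 0.0, 2.225]
force: [-1.2, 1.4, -1.4]
grip_width: 0.043
finger_force: 41.0
```

```bash
python3 - <<'E'
from h import *
s=monitor.observe();M=R.from_euler('xyz',s['tool_rot']).as_matrix();print(s['force']@M,s['position'])
E
```

```text
[ 1.809876   -0.061883    1.43999537] [ 0.53803399 -0.31810626  0.01207686]
```

Emit:
apply_moves:
  linear:
    - [0.003,0,0]
    - [0.006,0,0]
    - [0.009,0,0]
    - [0.012,0,0]
    - [0.012,0,0]
  delta_rot:
    - [0,0,0]
    - [0,0,0]
    - [0,0,0]
    - [0,0,0]
    - [0,0,0]

```text
clock: 25.33
position: [0.5373, -0.3172, 0.0121]
tool_rot: [-3.141, 0.0, 2.225]
force: [-0.8, 0.6, -1.3]
grip_width: 0.043
finger_force: 41.0
```

```bash
python3 - <<'E'
from h import *
s=monitor.observe();M=R.from_euler('xyz',s['tool_rot']).as_matrix();print(s['force']@M,s['position'])
E
```

```text
[ 0.98204605 -0.31458226  1.29573472] [ 0.53731683 -0.31716195  0.01207967]
```

Emit:
apply_moves:
  linear:
    - [0.003,0,0]
    - [0.006,0,0]
    - [0.009,0,0]
    - [0.012,0,0]
    - [0.012,0,0]
  delta_rot:
    - [0,0,0]
    - [0,0,0]
    - [0,0,0]
    - [0,0,0]
    - [0,0,0]

```text
clock: 25.75
position: [0.537, -0.3168, 0.0123]
tool_rot: [-3.141, 0.002, 2.225]
force: [2.2, -3.4, -0.9]
grip_width: 0.0427
finger_force: 41.0
```

```bash
python3 - <<'E'
from h import *
s=monitor.observe();M=R.from_euler('xyz',s['tool_rot']).as_matrix();print(s['force']@M,s['position'])
im,d=optics.grab_frame('wrist');np.savez('w7',im=im,d=d,p=s['position'],r=s['tool_rot'])
c=im.astype(int);m=(c[:,:,0]-c[:,:,2]>30)
ys,xs=np.where(m[:200]);
n,l,stt,cc=cv2.connectedComponentsWithStats(m.astype(np.uint8))
for i in np.argsort(-stt[1:,4])[:2]+1:
    cs,_=cv2.findContours((l==i).astype(np.uint8),0,2);a=cv2.approxPolyDP(cs[0],3,True).reshape(-1,2)
    z=.021;W=atz(a,z,'wrist',s);print(a.tolist(),((W-s['position'])@M*1000).round(1).tolist())
# brightness profile up past the tip column
j=[p for p in a]
for x in (230,250,280,310,330): print(x,im[0:70:2,x].mean(1).astype(int).tolist())
E
```

```text
[-4.0250808  -0.37439788  0.94337655] [ 0.53704238 -0.3168115   0.0123338 ]
[[278, 11], [218, 75], [230, 357], [283, 363], [327, 357], [340, 76]] [[100.0, -0.6, -8.8], [78.7, -22.2, -8.8], [-40.5, -22.3, -8.6], [-43.6, 1.5, -8.6], [-40.4, 21.3, -8.6], [78.4, 21.6, -8.8]]
[[44, 25], [0, 87], [0, 100], [25, 233], [50, 335], [104, 298], [136, 295], [109, 85]] [[97.4, -84.6, -8.8], [76.4, -105.3, -8.7], [71.7, -106.2, -8.7], [18.3, -105.7, -8.6], [-30.9, -104.4, -8.5], [-11.2, -75.7, -8.6], [-9.5, -61.4, -8.6], [75.9, -62.4, -8.8]]
230 [141, 139, 139, 138, 115, 51, 61, 55, 52, 57, 55, 66, 141, 139, 140, 138, 137, 137, 137, 137, 139, 140, 139, 140, 141, 140, 137, 140, 137, 136, 136, 161, 161, 160, 162]
250 [142, 137, 136, 133, 111, 53, 59, 58, 53, 58, 55, 100, 137, 131, 133, 133, 132, 133, 131, 130, 153, 162, 163, 159, 161, 159, 163, 162, 162, 164, 162, 165, 160, 161, 162]
280 [142, 140, 137, 129, 103, 102, 168, 161, 160, 159, 159, 161, 160, 160, 160, 161, 163, 161, 162, 161, 161, 163, 158, 159, 162, 163, 163, 160, 162, 160, 159, 161, 158, 160, 164]
310 [141, 138, 138, 128, 95, 55, 58, 56, 58, 56, 55, 152, 137, 136, 134, 137, 135, 134, 136, 136, 134, 148, 160, 158, 161, 158, 161, 160, 158, 160, 162, 157, 158, 161, 158]
330 [142, 141, 136, 125, 93, 56, 59, 56, 64, 57, 51, 137, 133, 132, 131, 134, 132, 135, 132, 135, 133, 135, 136, 135, 134, 136, 132, 132, 133, 136, 132, 132, 154, 158, 157]
```

Contact with the stop gives 4 N. The beam's centre is 84 mm from the laid beam's, as it should be. I'll set it down and release.

Emit:
apply_moves:
  linear:
    - [0,0,0.003]
    - [0,0,0.006]
    - [0,0,0.008]
    - [0,0,0.008]
    - [0,0,0.008]
  delta_rot:
    - [0,0,0]
    - [0,0,0]
    - [0,0,0]
    - [0,0,0]
    - [0,0,0]

```text
clock: 26.22
position: [0.5371, -0.3168, 0.0117]
tool_rot: [-3.141, 0.002, 2.225]
force: [3.3, -4.0, 3.8]
grip_width: 0.0427
finger_force: 41.5
```

Emit:
apply_moves:
  linear:
    - [0,0,0]
    - [0,0,0]
    - [0,0,0]
    - [0,0,0]
    - [0,0,0]
  delta_rot:
    - [0,0,0]
    - [0,0,0]
    - [0,0,0]
    - [0,0,0]
    - [0,0,0]
  gripper: 0.32

```text
clock: 26.63
position: [0.5365, -0.316, 0.0112]
tool_rot: [-3.141, 0.0, 2.226]
force: [-0.8, 0.6, -0.2]
grip_width: 0.0563
finger_force: 0.0
```

Emit:
apply_moves:
  linear:
    - [0,0,-0.05]
    - [0,0,-0.15]
    - [0,0,-0.35]
    - [0,0,-0.6]
    - [0,0,-0.85]
  delta_rot:
    - [0,0,0]
    - [0,0,0]
    - [0,0,0]
    - [0,0,0]
    - [0,0,0]

```text
clock: 27.05
position: [0.5365, -0.3159, 0.0979]
tool_rot: [-3.141, 0.0, 2.226]
force: [0.2, -0.3, 0.5]
grip_width: 0.0564
finger_force: 0.0
```

Emit:
apply_moves:
  linear:
    - [0,0,-0.2]
    - [0,0,-0.4]
    - [0,0,-0.6]
    - [0,0,-0.8]
    - [0,0,-0.8]
  delta_rot:
    - [0,0,0]
    - [0,0,0]
    - [0,0,0]
    - [0,0,0]
    - [0,0,0]

```text
clock: 27.47
position: [0.5382, -0.3164, 0.181]
tool_rot: [3.14, 0.005, 2.225]
force: [0.4, 0.6, 0.5]
grip_width: 0.0562
finger_force: 0.0
```

```bash
python3 - <<'E'
from h import *
optics.grab_frame('side');s=monitor.observe();M=R.from_euler('xyz',s['tool_rot']).as_matrix();print(s['clock'],s['position'])
im,d=optics.grab_frame('wrist');np.savez('w8',im=im,d=d,p=s['position'],r=s['tool_rot'])
c=im.astype(int);m=(c[:,:,0]-c[:,:,2]>25).astype(np.uint8)
n,l,stt,cc=cv2.connectedComponentsWithStats(m)
for i in np.argsort(-stt[1:,4])[:4]+1:
    cs,_=cv2.findContours((l==i).astype(np.uint8),0,2);a=cv2.approxPolyDP(cs[0],3,True).reshape(-1,2)
    W=atz(a,.021,'wrist',s);print(stt[i,4],a.tolist(),W.round(4).tolist())
    print(dep([p for p in (a*.7+a.mean(0)*.3).astype(int)],d,'wrist',s)[:,2].round(4))
E
```

```text
27.5167 [ 0.53752262 -0.31634639  0.179012  ]
10561 [[277, 67], [252, 93], [255, 289], [300, 290], [304, 94]] [[0.4755, -0.2389, 0.021], [0.4716, -0.2673, 0.021], [0.5788, -0.4081, 0.021], [0.6132, -0.383, 0.021], [0.5057, -0.2421, 0.021]]
[0.0207 0.0202 0.0202 0.0205 0.0202]
8894 [[174, 70], [150, 97], [167, 273], [176, 263], [187, 260], [194, 249], [212, 249], [203, 96]] [[0.4106, -0.2909, 0.021], [0.4063, -0.3204, 0.021], [0.5036, -0.4455, 0.021], [0.5048, -0.4315, 0.021], [0.5113, -0.4227, 0.021], [0.5104, -0.4095, 0.021], [0.5235, -0.3994, 0.021], [0.4411, -0.2934, 0.021]]
[0.0203 0.0199 0.0205 0.0204 0.0206 0.0203 0.0209 0.0206]
851 [[123, 376], [105, 400], [128, 415], [146, 401], [145, 395], [138, 393], [143, 389], [139, 392], [126, 380], [124, 383]] [[0.5302, -0.5768, 0.021], [0.5306, -0.6186, 0.021], [0.5609, -0.6207, 0.021], [0.5664, -0.5903, 0.021], [0.5614, -0.5838, 0.021], [0.5541, -0.5863, 0.021], [0.5556, -0.5781, 0.021], [0.5543, -0.5844, 0.021], [0.5353, -0.5794, 0.021], [0.5356, -0.5843, 0.021]]
[0.0135 0.0351 0.0351 0.0214 0.0169 0.0177 0.0136 0.0177 0.0154 0.0179]
172 [[89, 419], [116, 416], [110, 419], [107, 412], [99, 410], [100, 406]] [[0.5293, -0.6556, 0.021], [0.5511, -0.631, 0.021], [0.548, -0.6394, 0.021], [0.5404, -0.6325, 0.021], [0.5321, -0.6359, 0.021], [0.5302, -0.63, 0.021]]
[0.0674 0.0552 0.0601 0.0574 0.0588 0.0564]
```

```bash
python3 -c "
from workcell import workorder
print(workorder.job_done())"
```

```text
the job is handed in; nothing more can be done
None
```

The beam lay flat and let go on the middle of the pan for over a second. It now lies flat in the empty lane, point against the stop and parallel to the laid beam; I handed the job in at about 27.5 s.

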